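Lay out the bonder's changeover kit in its nests

TASK

Lay out the changeover kit for the next lot: from the row of things along the front of the worktop pick out the copper heater insert, the grey window-clamp plate, the closed die pack (the one with a clip across its lid) and the black objective, and put each one flat into its own nest behind them, the nest whose size and shape match it. Turn the window-clamp plate so that its bevelled corner lies in the nest's bevelled corner. Leave the open die tray where it is.

Things in the scene. Friction and masses are not known exactly. Their poses are not given: they have to be found in the camera images.
- heater_insert: Copper heater insert, a solid block 38 (its x) x 68 (its y) x 16 mm high to its flat top, with a few holes and low screw heads on it, 0.36 kg. Origin at the centre of its underside, z up. Grip it across the 38 mm. Either way round fits its nest.
- window_clamp: Grey mottled metal clamp plate 60 (its x) x 90 (its y) x 8 mm high with a small rectangular window through its middle and one bevelled corner, at its +x, -y; about 0.14 kg. Origin at the centre of its underside, z up. Grip it across the 60 mm at mid length.
- clamp_bevel (a point): Point on the top of the window-clamp plate just inside its bevelled corner, 23 mm along +x and 38 mm along -y from the plate's centre.
- die_pack: Closed die pack: flat black square box 51 x 51 x 8 mm with a clear lid held by a light metal clip across it, 30 g; the clip stands out 1 to 2 mm at the two y sides. Origin at the centre of its underside, z up. Grip it across its x sides. Any of the four ways round fits its nest.
- objective: Spare microscope objective standing upright: round black stepped barrel, at most 47 mm across and 43 mm high, with a thin light ring round it, 0.12 kg. Origin at the centre of its underside, z up along its axis. Can be gripped from 14 mm above its foot upward; its turn about its axis does not matter.
- open_tray: Bystander, stays where it is: open black die tray 51 x 51 x 8 mm, a grid of small square pits with no lid and no clip. Origin at the centre of its underside, z up.
- insert_nest: Nest of the heater insert: narrow oblong mid-grey plate 59 (its x) x 89 (its y) x 4 mm, fixed, with dark angle stops at the corners, 6 mm high above the plate and reaching 14 mm along each side, open between them for the fingers; 7.5 mm of play on each side of the part. The insert's y lies along the nest's y. Origin at the centre of the underside; the part rests 4 mm above it.
- clamp_nest: Nest of the window clamp: the largest mid-grey plate, 81 (its x) x 111 (its y) x 4 mm, fixed, with dark corner stops 6 mm high reaching 22 mm along each side, 7.5 mm of play each side. Its +x, -y corner is cut off, with a slanting bar: the part's bevelled corner goes there, so the seated part has the nest's x and y directions. Origin at the centre of the underside; the part rests 4 mm above it.
- pack_nest: Nest of the die pack: nearly square mid-grey plate 72 (its x) x 75 (its y) x 4 mm, fixed, with dark angle stops at the corners, 6 mm high above the plate and reaching 13 mm along each side, 7.5 mm of play on each side of the part. Origin at the centre of the underside; the part rests 4 mm above it.
- lens_nest: Nest of the objective: round mid-grey plate 72 mm across and 4 mm thick, fixed, with a dark round rim 6 mm high above it, 64 mm across inside. Origin at the centre of the underside; the part rests 4 mm above it.
There are look-alikes about, which are no part of the job. Leave any green look-alike of the die_pack alone.

How it is judged (in metres and radians):
At the end, for the whole second after the job is handed in: All four parts rest flat or upright on the plate of their own nest, centre within 13 mm of its centre, released and still; insert and clamp plate lie along their nests (within 0.25 rad), bevelled corner at bevelled corner; the open tray is within 30 mm of its start (horizontal distance between heater_insert and insert_nest below 0.013 m and z of heater_insert in the frame of insert_nest between 0.001 and 0.0065 m and angle between each of heater_insert, window_clamp, die_pack, objective's own z axis and vertical below 0.08 rad and linear speed of each of heater_insert, window_clamp, die_pack, objective below 0.02 m/s and angle between the y axis of heater_insert and the y axis of insert_nest, either way round below 0.25 rad and horizontal distance between window_clamp and clamp_nest below 0.013 m and z of window_clamp in the frame of clamp_nest between 0.001 and 0.0065 m and angle between the y axis of window_clamp and the y axis of clamp_nest, either way round below 0.25 rad and x of clamp_bevel in the frame of clamp_nest above 0.005 m and y of clamp_bevel in the frame of clamp_nest below -0.015 m and horizontal distance between die_pack and pack_nest below 0.013 m and z of die_pack in the frame of pack_nest between 0.001 and 0.0065 m and horizontal distance between objective and lens_nest below 0.013 m and z of objective in the frame of lens_nest between 0.001 and 0.0065 m and distance of open_tray from where it was at the start of the episode below 0.03 m); the robot touches nothing.
It fails at once if the open die tray is shifted by more than 30 mm (distance of open_tray from where it was at the start of the episode above 0.03 m).
It also fails if it takes over 104 s, if anything falls off the work surface, if the arm or the gripper's body presses on something with over 40 N, if the wrist force passes 120 N, or if a joint passes its speed limit or range.

ROBOT

A 6-joint arm with a two-finger parallel gripper is mounted at the origin on a cart in front of the work surface, level with it; the furniture and walls round the work are solid. World frame = base frame: x ahead of the robot, y to its left, z up, the work surface at z = 0. Lengths are in m, angles in degrees, forces in N, time in s.
With the tool pointing down it reaches from about 0.325 to 0.9 m from the base axis. Payload 6.1 kg.
Tool frame: the origin (TCP) lies midway between the tips of the shut fingers; the grasp point (between the pads) lies 19 mm behind it (ctrl.grip_point_offset is the distance from the TCP to the grasp point, in m); x points along the fingers, y is the direction in which the jaws open and shut, and the axes are right-handed (so a half turn about x gives the same grasp; the last joint's range is limited). The gripper opens to 87 mm and grips with 3 to 60 N. Pads are 19 mm wide; open, the fingers measure 117 mm over their backs; the gripper's body (75 mm by 190 mm) begins 51 mm behind the grasp point.
Start: joints at [55.972, 12.628, 87.462, -0, 79.91, -7.225], TCP at [0.282, 0.558, 0.223] pointing down, gripper open.
Joint ranges: [-170.65, 170.65], [-52.31, 119.04], [5.05, 147.46], [-71.25, 251.25], [11.57, 151.72], [-153.62, 153.62]. Speed limits (degrees/s): [147.25, 147.25, 172.46, 180, 180, 180].

INTERFACE

Orientations are given as a 3x3 rotation matrix whose columns are the frame's x, y, z axes.
In Python, from workcell import ctrl, cams, ticket, search_frame, silhouettes, spot_point gives the robot as it stands. The module is installed in compiled form; this text tells all that it offers.
- The arm moves only by the tool carry_out, never from a script. Its argument "commands" is a list of rows, each an object with "hand": the finger opening in mm, from 0 to 87; "dp": the shift along the tool's x, y, z in mm, a list of three; "angular": the turn, a rotation vector about the tool's x, y, z in rad, a list of three. A call has 1 to 5 rows; each row shifts and turns the pose as measured when the row begins, along the tool's axes as they then stand; what a row does not reach is not made up. A row lasts 1/12 s, in which the tool goes at most 41.7 mm and 7.16 degrees, less where a joint would pass 70% of its speed; a pose out of reach is approached as far as the arm can. A call with a gripper value outside its range is refused whole. The fingers move at their own pace and stop on an object; "newtons" is the grip in N (left out, the last holds). Time passes only in rows, so rows that do not move let the fingers close. It gives the time, the measured TCP pose, the force and the opening at its end, in the units of the state.
- ctrl.observe(): the state, without advancing time (a new reading comes with each control period).
- cams.grab_frame(name): name is "scene" or "side" or "wrist"; returns the picture (420x560x3 uint8, red, green, blue); there is no depth.
- cams.get_calibration(name): a dict with "intrinsics" (3x3 intrinsics, pixels), "rvec" (rotation vector, rad) and "tvec" (3), from world to camera coordinates, as OpenCV has them. Camera axes: x right, y down, z forward; pixel columns grow to the right and rows downward; lengths in m; the calibration is good to about 2 mm. A picture is of the moment at which its call begins: read the wrist's pose just before it. get_calibration takes no time and is no camera call; for the wrist camera it gives the pose at the moment of the call.
- ticket.sign_off(): hands the job in, once; it reports no verdict.
Trained networks look in the newest picture that a camera, given by its name, has taken for a name from the list of things; names that differ only in an ending like _2 or _b are one class to them, and where a whole thing is asked for, a point or a joint stands for the part that bears it (a point fixed in the world has none). Each returns a list of dicts, best first, with "score" (0 to 1); they miss things now and then, are a little off and sometimes report something else, mostly with a low value. They report only what shows in the picture. A call takes as long as a camera call. They do not tell look-alikes from the thing itself.
- search_frame(name, camera): "point" ([column, row] in pixels, amid what is visible of it).
- silhouettes(name, camera): "pixels" (420x560 bool, what is visible of it) and "point" ([column, row] in pixels, amid what is visible of it).
- spot_point(name, camera): "point" ([column, row] in pixels: a listed point, or the origin of a listed thing).
The state is a dict: "clock": time; "q": joint angles; "joint_velocities": joint speeds; "tau": joint torques, N m; "position": TCP position; "tcp_rot": TCP orientation; "force": force on the tool from outside, world axes, zero at the start; "moment": the same for the moment, N m; "gripper_width": opening from 0.0 (shut) to 1.0 (fully open).
Only numpy, scipy, OpenCV 4.12 (cv2) and the standard library are available. Lean on these libraries where they do the work, as an engineer would, in place of code of your own. Each camera call takes 0.05 s, during which the arm holds its last target.

## Working session

There is one attempt and no reset: what is moved stays moved. The work goes in short steps, Python scripts to look and compute and a tool call to move; the robot and the scene stay as the last step left them, time stands still between calls to the robot, and variables do not carry over. Pictures are saved under pics/ and viewed, and the job is handed in when it is done.

Besides the shell and the picture viewer there is one more tool, called after ">>>" by a JSON object that holds its "method" and its "body". carry_out: Moves the arm, as the interface text tells. Its arguments: {"type":"object","properties":{"commands":{"type":"array"},"newtons":{"type":"number"}},"required":["commands"]}

```bash
mkdir -p pics; ls; python3 - <<'E'
from workcell import ctrl,cams
import cv2,numpy as np
s=ctrl.observe();print({k:np.round(v,3).tolist() for k,v in s.items()}, ctrl.grip_point_offset)
for n in ["scene","side","wrist"]:
    c=cams.get_calibration(n);print(n,c)
    im=cams.grab_frame(n);cv2.imwrite(f"pics/{n}0.png",im[:,:,::-1])
E
```

```text
pics
{'clock': 0.0, 'q': [55.973, 12.675, 87.528, -0.0, 79.911, -7.225], 'joint_velocities': [-0.018, -0.061, 0.0, -0.039, -0.065, 0.014], 'tau': [0.0, -49.461, -38.738, 0.07, 0.057, -0.0], 'position': [0.281, 0.557, 0.221], 'tcp_rot': [[-0.001, 0.451, 0.893], [-0.002, 0.893, -0.451], [-1.0, -0.002, -0.0]], 'force': [0.052, -0.784, -0.151], 'moment': [-0.034, 0.052, 0.057], 'gripper_width': 1.001} 0.0187
scene {'intrinsics': array([[513.12951951,   0.        , 281.91139865],
       [  0.        , 513.12951951, 207.44298827],
       [  0.        ,   0.        ,   1.        ]]), 'rvec': array([ 2.12496625, -1.00268352,  0.45458715]), 'tvec': array([-0.28252449,  0.34396589,  0.87779024])}
side {'intrinsics': array([[419.75279722,   0.        , 273.58087667],
       [  0.        , 419.75279722, 210.82919991],
       [  0.        ,   0.        ,   1.        ]]), 'rvec': array([ 2.01091062, -0.39206636,  0.23189525]), 'tvec': array([-0.48073718,  0.13015711,  0.77975085])}
wrist {'intrinsics': array([[369.99037175,   0.        , 281.00170843],
       [  0.        , 369.99037175, 199.59260058],
       [  0.        ,   0.        ,   1.        ]]), 'rvec': array([-2.44943346, -1.50651864, -0.22626118]), 'tvec': array([-0.62425395, -0.03562066,  0.39203209])}
```

View pics/scene0.png

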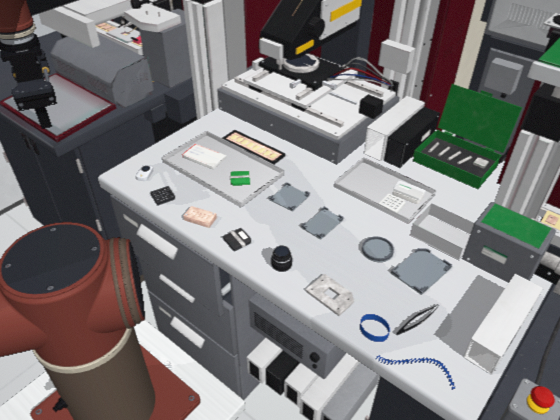

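View pics/side0.png

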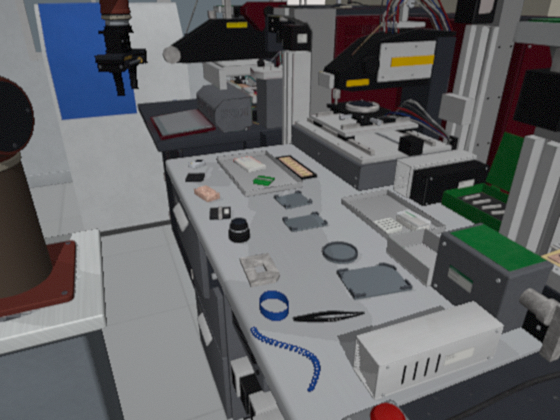

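View pics/wrist0.png

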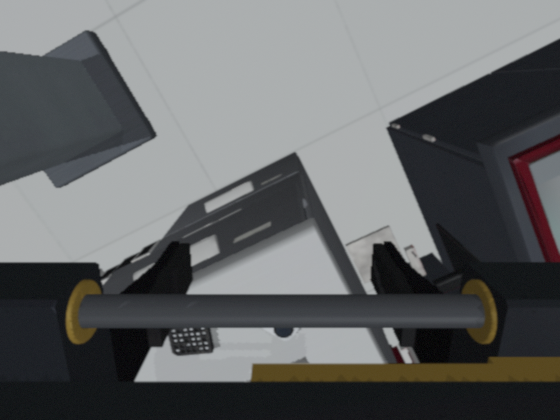

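```bash
cat > h.py <<'E'
import numpy as np,cv2
from workcell import ctrl,cams,search_frame,silhouettes,spot_point
def cal(n):
    c=cams.get_calibration(n);R=cv2.Rodrigues(np.array(c["rvec"]))[0];return c["intrinsics"],R,np.array(c["tvec"])
def proj(n,P,c=None):
    K,R,t=c or cal(n);p=(R@np.atleast_2d(P).T).T+t;p=p@K.T;return p[:,:2]/p[:,2:]
def ray(c,uv):
    K,R,t=c;d=R.T@np.linalg.solve(K,np.array([uv[0],uv[1],1.]));return -R.T@t,d/np.linalg.norm(d)
def atz(c,uv,z):
    o,d=ray(c,uv);return o+d*(z-o[2])/d[2]
def tri(obs):
    A=np.zeros((3,3));b=np.zeros(3)
    for c,uv in obs:
        o,d=ray(c,uv);M=np.eye(3)-np.outer(d,d);A+=M;b+=M@o
    X=np.linalg.solve(A,b)
    res=[np.linalg.norm(np.cross(X-ray(c,uv)[0],ray(c,uv)[1])) for c,uv in obs]
    return X,max(res)
E
python3 - <<'E'
from h import *
import pickle
cams.grab_frame("scene");cams.grab_frame("side")
N=["heater_insert","window_clamp","clamp_bevel","die_pack","objective","open_tray","insert_nest","clamp_nest","pack_nest","lens_nest"]
C={n:cal(n) for n in["scene","side"]}
for n in N:
    r={k:spot_point(n,k)[:4] for k in C}
    for k in C: print(n,k,[(np.round(x["point"]).tolist(),round(float(x["score"]),2)) for x in r[k]])
    if r["scene"] and r["side"]: 
        X,e=tri([(C[k],r[k][0]["point"]) for k in C]);print("   ",X.round(4),e.round(4))
a=cv2.imread("pics/scene0.png")[150:350,110:470];cv2.imwrite("pics/sc_crop.png",cv2.resize(a,None,fx=2.2,fy=2.2,interpolation=cv2.INTER_CUBIC))
a=cv2.imread("pics/side0.png")[150:330,160:430];cv2.imwrite("pics/sd_crop.png",cv2.resize(a,None,fx=2.9,fy=2.9,interpolation=cv2.INTER_CUBIC))
E
```

```text
heater_insert scene [([201.0, 218.0], 0.81)]
heater_insert side [([205.0, 197.0], 0.82), ([259.0, 269.0], 0.29)]
    [0.4174 0.2277 0.0026] 0.004
window_clamp scene [([335.0, 293.0], 0.91)]
window_clamp side [([263.0, 270.0], 0.63), ([371.0, 279.0], 0.18)]
    [ 0.4377 -0.147   0.0037] 0.0017
clamp_bevel scene [([353.0, 298.0], 0.77)]
clamp_bevel side [([275.0, 276.0], 0.97)]
    [ 0.4476 -0.1846  0.0112] 0.0003
die_pack scene [([238.0, 180.0], 0.66), ([238.0, 243.0], 0.6)]
die_pack side [([221.0, 213.0], 0.79), ([264.0, 180.0], 0.75), ([195.0, 176.0], 0.5)]
    [0.4807 0.1794 0.0276] 0.0664
objective scene [([284.0, 265.0], 0.82)]
objective side [([241.0, 238.0], 0.75), ([262.0, 266.0], 0.55), ([206.0, 197.0], 0.41)]
    [ 0.4365 -0.0129 -0.    ] 0.0012
open_tray scene [([165.0, 196.0], 0.71)]
open_tray side [([196.0, 179.0], 0.65)]
    [ 0.4212  0.3609 -0.0006] 0.0019
insert_nest scene [([322.0, 225.0], 0.58)]
insert_nest side [([304.0, 219.0], 0.79)]
    [ 0.5857 -0.0094  0.0114] 0.0037
clamp_nest scene [([423.0, 270.0], 0.95), ([236.0, 240.0], 0.53)]
clamp_nest side [([374.0, 280.0], 0.74)]
    [ 0.6117 -0.2587  0.0065] 0.0003
pack_nest scene [([287.0, 199.0], 0.95), ([236.0, 241.0], 0.57)]
pack_nest side [([290.0, 200.0], 0.56)]
    [0.6101 0.1186 0.0015] 0.0003
lens_nest scene [([378.0, 248.0], 0.87)]
lens_nest side [([343.0, 251.0], 0.72)]
    [ 0.6097 -0.1477  0.0024] 0.0014
```

View pics/sc_crop.png

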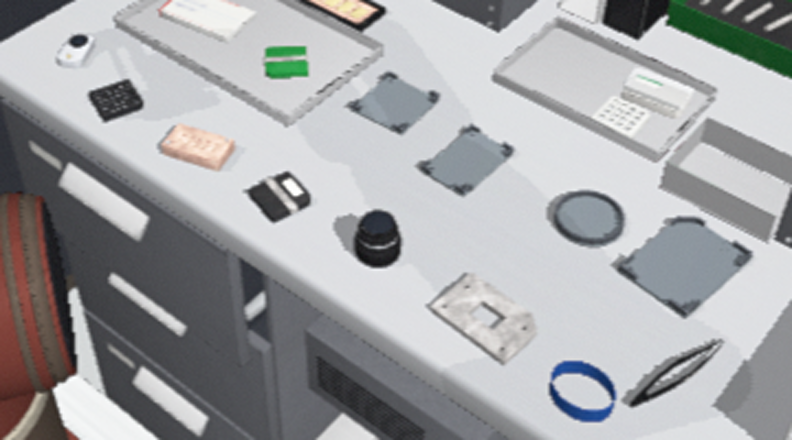

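View pics/sd_crop.png

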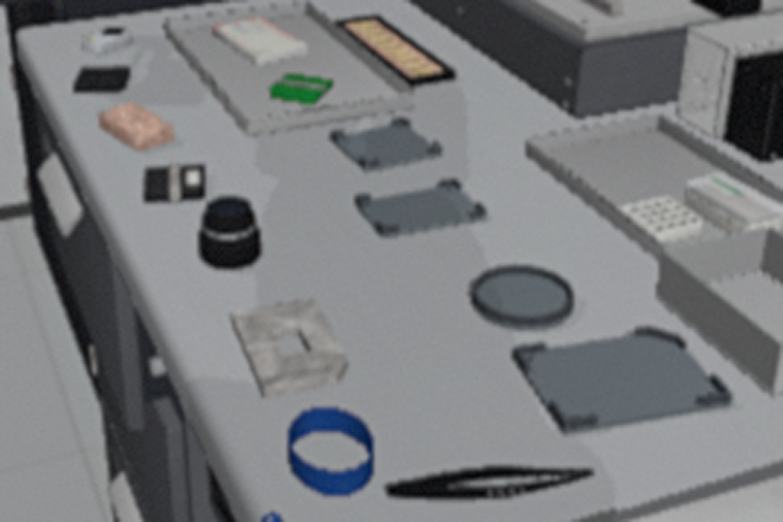

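```bash
python3 - <<'E'
from h import *
s=ctrl.observe();K,R,t=cal("wrist")
T=np.array(s["tcp_rot"]);p=np.array(s["position"])
print("cam centre in tool",(T.T@(-R.T@t-p)).round(4));print("cam axes in tool cols",(T.T@R.T).round(3));print(s["clock"])
E
```

```text
cam centre in tool [-0.1623  0.0002 -0.0819]
cam axes in tool cols [[ 0.    -0.297  0.955]
 [ 1.    -0.    -0.   ]
 [ 0.     0.955  0.297]]
1.25
```

>>> {"method": "carry_out", "body": {"commands": [{"hand": 87,"dp": [0,-25,33],"angular": [0,0,0]},{"hand": 87,"dp": [0,-25,33],"angular": [0,0,0]},{"hand": 87,"dp": [0,-25,33],"angular": [-0.12,0,0]},{"hand": 87,"dp": [0,-25,33],"angular": [-0.12,0,0]},{"hand": 87,"dp": [0,-30,28],"angular": [-0.12,0,0]}], "newtons": 20}}

```text
clock: 1.67
position: [0.3733, 0.3842, 0.221]
tcp_rot: [[-0.001, 0.111, 0.994], [0.002, 0.994, -0.111], [-1.0, 0.002, -0.002]]
force: [0.4, -0.1, 0.6]
gripper_width: 0.999
```

>>> {"method": "carry_out", "body": {"commands": [{"hand": 87,"dp": [0,-35,20],"angular": [-0.11,0,0]},{"hand": 87,"dp": [0,-37,18],"angular": [0,0,0]},{"hand": 87,"dp": [0,-37,18],"angular": [0,0,0]},{"hand": 87,"dp": [0,-37,18],"angular": [0,0,0]},{"hand": 87,"dp": [0,-37,18],"angular": [0,0,0]}]}}

```text
clock: 2.08
position: [0.4615, 0.1978, 0.2217]
tcp_rot: [[0.002, -0.007, 1.0], [0.004, 1.0, 0.007], [-1.0, 0.004, 0.002]]
force: [0.6, 0.6, -0.4]
gripper_width: 1.004
```

```bash
cat > snap.py <<'E'
import sys,pickle
from h import *
tag=sys.argv[1]; names=sys.argv[2].split(",") if len(sys.argv)>2 else []
c=cal("wrist");s=ctrl.observe();im=cams.grab_frame("wrist")
cv2.imwrite(f"pics/w_{tag}.png",im[:,:,::-1]);out={}
for n in names:
    out[n]=silhouettes(n,"wrist")
    print(n,[(np.round(x["point"]).tolist(),round(float(x["score"]),2),int(x["pixels"].sum())) for x in out[n][:3]])
pickle.dump((c,s,out),open(f"pics/w_{tag}.pkl","wb"));print(s["clock"],np.round(s["position"],4))
E
python3 snap.py a heater_insert,die_pack,objective,pack_nest,insert_nest
```

```text
heater_insert [([217.0, 281.0], 0.51, 1378)]
die_pack [([335.0, 278.0], 0.94, 1752)]
objective [([68.0, 137.0], 0.61, 2432)]
pack_nest [([220.0, 280.0], 0.73, 1370)]
insert_nest [([111.0, 257.0], 0.87, 1992)]
2.0833 [0.4615 0.1978 0.2217]
```

View pics/w_a.png

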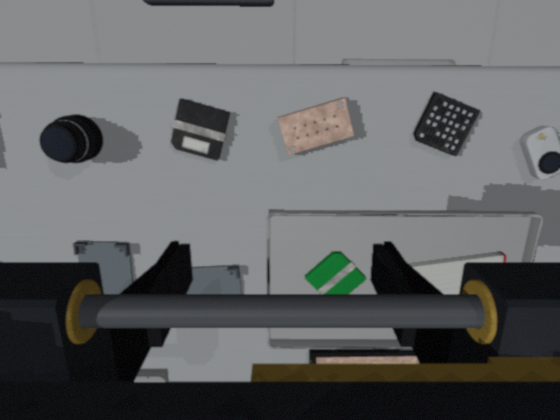

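>>> {"method": "carry_out", "body": {"commands": [{"hand": 87,"dp": [0,-35,22],"angular": [0,0,0]},{"hand": 87,"dp": [0,-35,22],"angular": [0,0,0]},{"hand": 87,"dp": [0,-35,22],"angular": [0,0,0]},{"hand": 87,"dp": [0,-35,22],"angular": [0,0,0]},{"hand": 87,"dp": [0,-35,22],"angular": [0,0,0]}]}}

```text
clock: 2.8
position: [0.5716, 0.0398, 0.2205]
tcp_rot: [[0.0, -0.037, 0.999], [0.01, 0.999, 0.037], [-1.0, 0.01, 0.001]]
force: [1.0, 0.6, 0.2]
gripper_width: 0.999
```

```bash
python3 snap.py b heater_insert,die_pack,objective,pack_nest,insert_nest,window_clamp,lens_nest,clamp_nest
```

```text
heater_insert [([488.0, 16.0], 0.9, 2975)]
die_pack [([370.0, 17.0], 0.69, 2509), ([487.0, 193.0], 0.64, 2389)]
objective [([230.0, 20.0], 0.79, 2027)]
pack_nest [([351.0, 207.0], 0.95, 4504)]
insert_nest [([239.0, 184.0], 0.9, 4612)]
window_clamp [([96.0, 26.0], 0.8, 4019), ([21.0, 194.0], 0.33, 4309)]
lens_nest [([103.0, 184.0], 0.81, 3754)]
clamp_nest [([23.0, 196.0], 0.9, 4408)]
2.8 [0.5716 0.0398 0.2205]
```

View pics/w_b.png

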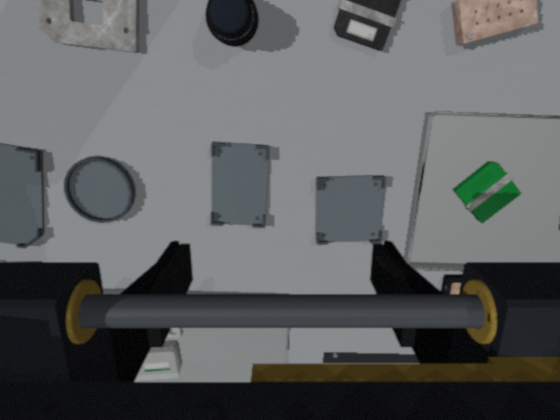

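>>> {"method": "carry_out", "body": {"commands": [{"hand": 87,"dp": [0,-38,-16],"angular": [0.03,0,0]},{"hand": 87,"dp": [0,-38,-16],"angular": [0,0,0.01]},{"hand": 87,"dp": [0,-38,-16],"angular": [0,0,0]},{"hand": 87,"dp": [0,-38,-16],"angular": [0,0,0]},{"hand": 87,"dp": [0,0,0],"angular": [0,0,0]}]}}

```text
clock: 3.67
position: [0.5068, -0.1087, 0.2192]
tcp_rot: [[0.003, -0.021, 1.0], [0.02, 1.0, 0.021], [-1.0, 0.02, 0.004]]
force: [1.0, -1.3, -0.2]
gripper_width: 0.998
```

```bash
python3 snap.py c die_pack,objective,insert_nest,window_clamp,lens_nest,clamp_nest
```

```text
die_pack [([507.0, 85.0], 0.6, 3052)]
objective [([380.0, 92.0], 0.68, 2244)]
insert_nest [([366.0, 234.0], 0.83, 3067)]
window_clamp [([248.0, 81.0], 0.74, 5306)]
lens_nest [([240.0, 248.0], 0.64, 3138)]
clamp_nest [([136.0, 237.0], 0.89, 4550)]
3.6667 [ 0.5068 -0.1087  0.2192]
```

View pics/w_c.png

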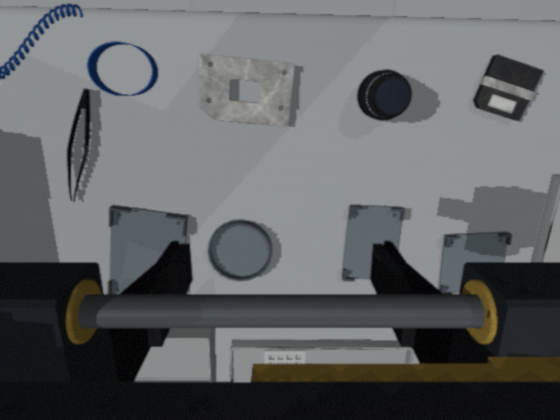

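>>> {"method": "carry_out", "body": {"commands": [{"hand": 87,"dp": [0,-22,34],"angular": [0.02,0,0.02]},{"hand": 87,"dp": [0,-22,34],"angular": [0,0,0]},{"hand": 87,"dp": [0,-22,34],"angular": [0,0,0]},{"hand": 87,"dp": [0,-22,34],"angular": [0,0,0]},{"hand": 87,"dp": [0,0,0],"angular": [0,0,0]}]}}

```text
clock: 4.43
position: [0.6489, -0.1806, 0.2075]
tcp_rot: [[-0.007, -0.019, 1.0], [0.049, 0.999, 0.019], [-0.999, 0.049, -0.007]]
force: [-0.3, 0.1, -0.5]
gripper_width: 1.002
```

```bash
python3 snap.py d objective,insert_nest,window_clamp,lens_nest,clamp_nest
```

```text
objective []
insert_nest [([456.0, 114.0], 0.75, 5569)]
window_clamp [([196.0, 129.0], 0.49, 9772)]
lens_nest [([306.0, 124.0], 0.75, 4280)]
clamp_nest [([198.0, 128.0], 0.7, 9742)]
4.4333 [ 0.6489 -0.1806  0.2075]
```

View pics/w_d.png

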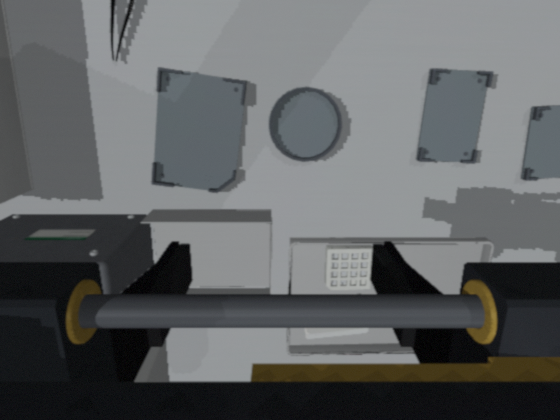

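```bash
cat > fit.py <<'E'
import pickle
from h import *
from scipy.optimize import minimize
D={t:pickle.load(open(f"pics/w_{t}.pkl","rb")) for t in "abcd"}
def hull(c,pts,S=4):
    p=proj(None,pts,c);h=cv2.convexHull((p*S*16).astype(np.int32).reshape(-1,1,2))
    m=np.zeros((420*S,560*S),np.uint8);cv2.fillConvexPoly(m,h,1,shift=4);return m.astype(bool)
def box(dx,dy,h,bev=0):
    b=[(-dx/2,-dy/2),(dx/2,dy/2),(-dx/2,dy/2)]+([(dx/2-bev,-dy/2),(dx/2,-dy/2+bev)] if bev else [(dx/2,-dy/2)])
    return np.array([(x,y,z) for x,y in b for z in(0,h)])
def cyl(r,h,z0=0):
    a=np.linspace(0,2*np.pi,40)[:-1];return np.array([(r*np.cos(t),r*np.sin(t),z) for t in a for z in(z0,h)])
def fit(views,model,x0,zfree=False,S=4):
    ms=[cv2.resize(m.astype(np.uint8),None,fx=S,fy=S,interpolation=cv2.INTER_LINEAR_EXACT)>0 if 0 else cv2.resize(m.astype(np.float32),(560*S,420*S))>0.5 for c,m in views]
    def f(v,per=False):
        x,y,a=v[0]/100,v[1]/100,v[2];z=v[3]/100 if len(v)>3 else 0
        R=np.array([[np.cos(a),-np.sin(a),0],[np.sin(a),np.cos(a),0],[0,0,1]])
        P=model@R.T+[x,y,z];e=[]
        for (c,_),m in zip(views,ms):
            q=hull(c,P,S);e.append(1-(q&m).sum()/max(1,(q|m).sum()))
        return e if per else np.mean(e)
    v0=[x0[0]*100,x0[1]*100,x0[2]]+([0.] if zfree else [])
    r=None
    sp=[[.6,.6,.1]+([.3] if zfree else [])]
    sim=np.array([v0]+[np.array(v0)+np.eye(len(v0))[i]*sp[0][i] for i in range(len(v0))])
    r=minimize(f,v0,method="Nelder-Mead",options=dict(initial_simplex=sim,xatol=.005,fatol=1e-4,maxiter=150))
    v=r.x;return np.round([v[0]/100,v[1]/100]+([v[3]/100] if zfree else []),4),round(np.degrees(v[2]),1),np.round(f(v,True),3)
def mk(t,n,near=None):
    c,s,o=D[t];l=o[n]
    if near is None:return (c,l[0]["pixels"])
    b=min(l,key=lambda x:np.linalg.norm(np.array(x["point"])-near));return (c,b["pixels"])
E
cat > runfit.py <<'E'
from fit import *
# fixed cams silhouettes
cams.grab_frame("scene");C=cal("scene");F={}
for n in["heater_insert","die_pack","objective","window_clamp"]:
    near=dict(heater_insert=(199,216),die_pack=(236,239),objective=(281,258),window_clamp=(329,292))[n]
    l=silhouettes(n,"scene");b=min(l,key=lambda x:np.linalg.norm(np.array(x["point"])-near));print(n,b["point"],b["score"],b["pixels"].sum());F[n]=(C,b["pixels"])
pickle.dump(F,open("pics/F.pkl","wb"))
T=[("objective",cyl(.0235,.03),(.4365,-.013,0),[]),
("window_clamp",box(.06,.09,.008,.014),(.4377,-.147,-.05),[mk("c","window_clamp")]),
("die_pack",box(.051,.053,.008),(.43,.11,.1),[mk("c","die_pack")]),
("insert_nest",box(.059,.089,.008),(.586,-.01,0),[mk("b","insert_nest"),mk("d","insert_nest")]),
("pack_nest",box(.072,.075,.008),(.61,.119,0),[mk("b","pack_nest")]),
("lens_nest",cyl(.036,.010),(.61,-.148,0),[mk("b","lens_nest"),mk("d","lens_nest")]),
("clamp_nest",box(.081,.111,.008,.02),(.612,-.259,1.57),[mk("d","clamp_nest")])]
for n,m,x0,v in T:
    v=v+([F[n]] if n in F else [])
    if not v: continue
    print(n,fit(v,m,x0), fit(v,m,x0,True) if len(v)>1 else "")
    for w in v: print("     ",fit([w],m,x0))
E
python3 runfit.py
```

```text
heater_insert [197.2, 215.1] 0.61 484
die_pack [236.0, 238.8] 0.55 352
objective [283.2, 257.8] 0.77 479
window_clamp [330.4, 295.3] 0.8 1052
objective (array([ 0.4358, -0.0077]), np.float64(1.9), array([0.074])) 
      (array([ 0.4358, -0.0077]), np.float64(1.9), array([0.074]))
window_clamp (array([ 0.4325, -0.1409]), np.float64(-4.6), array([0.139, 0.088])) (array([ 0.4327, -0.1407, -0.0009]), np.float64(-4.5), array([0.136, 0.086]))
      (array([ 0.4325, -0.14  ]), np.float64(-4.7), array([0.129]))
      (array([ 0.4324, -0.1418]), np.float64(-4.9), array([0.082]))
die_pack (array([0.4246, 0.1178]), np.float64(-14.9), array([0.059, 0.218])) (array([ 4.245e-01,  1.171e-01, -3.000e-04]), np.float64(-14.9), array([0.063, 0.217]))
      (array([0.4246, 0.1178]), np.float64(-14.8), array([0.059]))
      (array([0.4259, 0.1175]), np.float64(-22.2), array([0.217]))
insert_nest (array([ 5.936e-01, -5.000e-04]), np.float64(88.2), array([0.037, 0.053])) (array([ 5.937e-01, -3.000e-04, -1.500e-03]), np.float64(88.5), array([0.035, 0.05 ]))
      (array([ 5.937e-01, -2.000e-04]), np.float64(88.3), array([0.037]))
      (array([ 0.5935, -0.0007]), np.float64(88.1), array([0.052]))
pack_nest (array([0.6162, 0.1176]), np.float64(3.6), array([0.073])) 
      (array([0.6162, 0.1176]), np.float64(3.6), array([0.073]))
lens_nest (array([ 0.6026, -0.147 ]), np.float64(5.1), array([0.042, 0.044])) (array([ 0.603 , -0.1477, -0.0023]), np.float64(10.4), array([0.035, 0.039]))
      (array([ 0.6025, -0.1472]), np.float64(2.8), array([0.041]))
      (array([ 0.6029, -0.147 ]), np.float64(9.3), array([0.043]))
clamp_nest (array([ 0.6127, -0.2509]), np.float64(82.5), array([0.029])) 
      (array([ 0.6127, -0.2509]), np.float64(82.5), array([0.029]))
```

```bash
cat > ov.py <<'E'
from fit import *
c=D["a"][0];im=cv2.imread("pics/w_a.png");hsv=cv2.cvtColor(im,cv2.COLOR_BGR2HSV)
m=(hsv[...,0]<14)&(hsv[...,1]>45)&(hsv[...,2]>70);m=m.astype(np.uint8);m[:, :240]=0;m[:,400:]=0;m[:60]=0;m[200:]=0
m=cv2.morphologyEx(m,cv2.MORPH_CLOSE,np.ones((9,9)));print(m.sum())
F=pickle.load(open("pics/F.pkl","rb"))
F["heater_insert"]
fi=box(.038,.068,.016);x0=(.43,.215,.2)
for v in ([(c,m>0)],[(c,m>0),F["heater_insert"]]): print("insert",fit(v,fi,x0))
print("z",fit([(c,m>0),F["heater_insert"]],fi,x0,True))
best,a,_=fit([(c,m>0)],fi,x0)
P={"insert":(fi,best,a),"clamp":(box(.06,.09,.008,.014),(.4325,-.1405),-4.6),"pack":(box(.051,.051,.008),(.4246,.1178),-14.9),
"inest":(box(.059,.089,.004),(.5936,-.0005),88.2),"pnest":(box(.072,.075,.004),(.6162,.1176),3.6),"lnest":(cyl(.036,.010),(.6027,-.1472),0),"cnest":(box(.081,.111,.004,.02),(.6127,-.2509),82.5),"obj":(cyl(.0235,.014),(.4358,-.0077),0)}
for t in "abcd":
    im=cv2.resize(cv2.imread(f"pics/w_{t}.png"),None,fx=1.4,fy=1.4,interpolation=cv2.INTER_CUBIC);c=D[t][0]
    for n,(mo,p,a) in P.items():
        a=np.radians(a);R=np.array([[np.cos(a),-np.sin(a),0],[np.sin(a),np.cos(a),0],[0,0,1]])
        q=proj(None,mo@R.T+[p[0],p[1],0],c)*1.4+.2
        cv2.polylines(im,[cv2.convexHull(q.astype(np.int32).reshape(-1,1,2))],True,(0,0,255),1)
    cv2.imwrite(f"pics/ov_{t}.png",im[:400])
E
python3 ov.py; python3 -c "
import cv2,numpy as np
o=[cv2.resize(cv2.imread(f'pics/ov_{t}.png'),(784,400)) for t in 'abcd']
cv2.imwrite('pics/ov_ac.png',np.vstack([o[0][:300],o[2][:300]]));cv2.imwrite('pics/ov_bd.png',np.vstack([o[1][:300],o[3][:300]]))"
```

```text
2648
insert (array([0.4202, 0.2332]), np.float64(16.7), array([0.063]))
insert (array([0.4197, 0.233 ]), np.float64(16.6), array([0.065, 0.049]))
z (array([ 4.198e-01,  2.335e-01, -3.000e-04]), np.float64(15.5), array([0.063, 0.05 ]))
```

View pics/ov_ac.png

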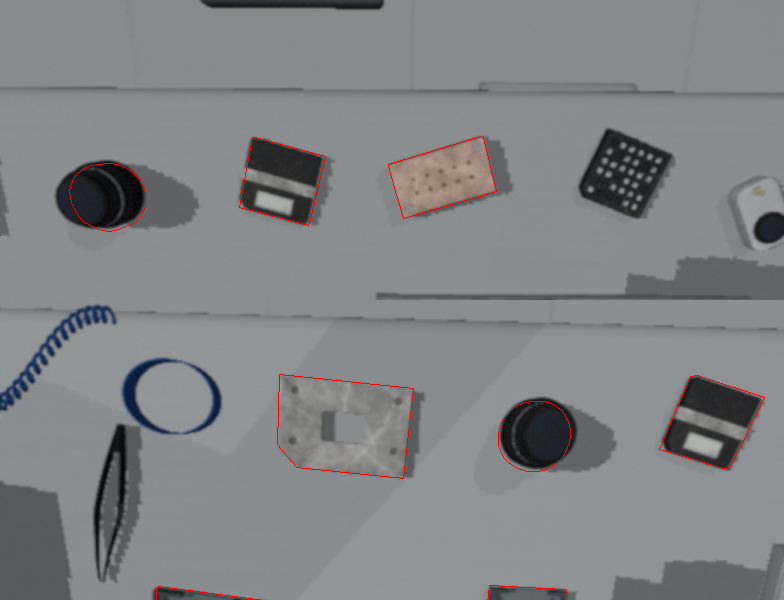

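View pics/ov_bd.png

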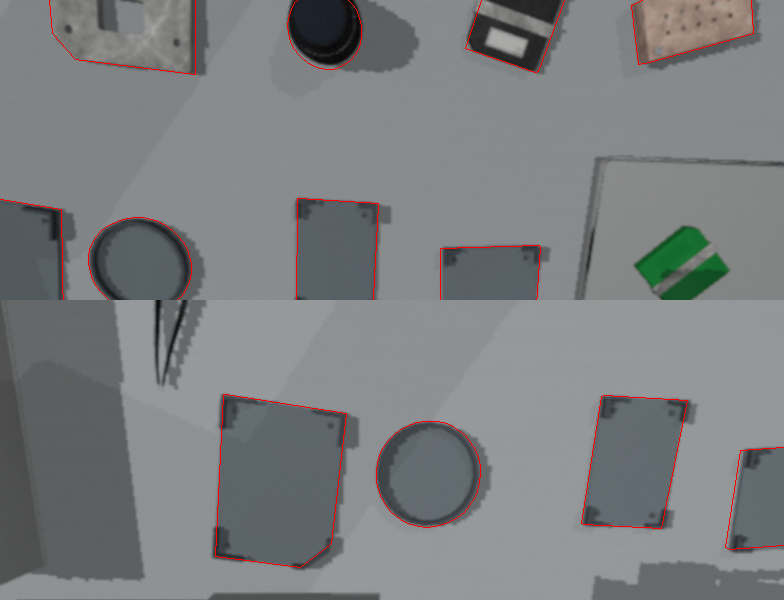

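```bash
cat > go.py <<'E'
import sys
from h import *
from scipy.spatial.transform import Rotation as Ro, Slerp
def Rt(psi):
    a=np.radians(psi);return np.array([[0,-np.sin(a),np.cos(a)],[0,np.cos(a),np.sin(a)],[-1,0,0]])
# args: x y z psi (mm/deg), step
def plan(x,y,z,psi,step=36,rs=6.5):
    s=ctrl.observe();p=np.array(s["position"])*1000;R=np.array(s["tcp_rot"]);t=np.array([x,y,z]);Q=Rt(psi)
    Q=Ro.from_matrix(Q);R=Ro.from_matrix(R);ang=np.degrees((R.inv()*Q).magnitude())
    n=max(1,int(np.ceil(max(np.linalg.norm(t-p)/step,ang/rs))))
    sl=Slerp([0,1],Ro.concatenate([R,Q]));print("now",p.round(1),"psi",round(np.degrees(np.arctan2(R.as_matrix()[1,2],R.as_matrix()[0,2])),1),"q",np.round(s["q"]).tolist(),"n",n,"ang",round(ang,1),"grip",round(float(s["gripper_width"])*87,1),"F",np.round(s["force"],1).tolist())
    pr=p
    for i in range(n):
        a,b=i/n,(i+1)/n;A=sl(a);B=sl(b);pn=p+(t-p)*b
        d=A.inv().apply(pn-pr);w=(A.inv()*B).as_rotvec();pr=pn
        print("  dp",np.round(d,1).tolist(),"ang",np.round(w,3).tolist())
if __name__=="__main__": plan(*map(float,sys.argv[1:]))
E
python3 go.py 432 -141 80 -94.6
python3 - <<'E'
import pickle
from h import *
c=pickle.load(open("pics/w_d.pkl","rb"))[0]
for uv in[(0,213),(148,213),(145,260)]:
    print([atz(c,uv,z).round(3).tolist() for z in(0,.06,.12)])
E
```

```text
now [ 645.  -178.5  213.7] psi 1.1 q [-23.0, 20.0, 80.0, 2.0, 82.0, -115.0] n 15 ang 95.7 grip 87.1 F [0.2, 0.0, 0.7]
  dp [9.1, 2.3, -14.1] ang [0.111, -0.003, -0.002]
  dp [9.0, 0.8, -14.3] ang [0.111, -0.003, -0.002]
  dp [9.0, -0.8, -14.4] ang [0.111, -0.003, -0.002]
  dp [8.9, -2.4, -14.2] ang [0.111, -0.003, -0.002]
  dp [8.9, -3.9, -13.9] ang [0.111, -0.003, -0.002]
  dp [8.9, -5.4, -13.4] ang [0.111, -0.003, -0.002]
  dp [8.9, -6.9, -12.7] ang [0.111, -0.003, -0.002]
  dp [8.8, -8.2, -11.9] ang [0.111, -0.003, -0.002]
  dp [8.8, -9.5, -10.9] ang [0.111, -0.003, -0.002]
  dp [8.8, -10.6, -9.9] ang [0.111, -0.003, -0.002]
  dp [8.8, -11.6, -8.6] ang [0.111, -0.003, -0.002]
  dp [8.8, -12.5, -7.3] ang [0.111, -0.003, -0.002]
  dp [8.8, -13.2, -5.9] ang [0.111, -0.003, -0.002]
  dp [8.9, -13.7, -4.4] ang [0.111, -0.003, -0.002]
  dp [8.9, -14.1, -2.9] ang [0.111, -0.003, -0.002]
[[0.696, -0.456, 0.0], [0.675, -0.413, 0.06], [0.654, -0.369, 0.12]]
[[0.695, -0.308, 0.0], [0.675, -0.289, 0.06], [0.654, -0.269, 0.12]]
[[0.749, -0.315, 0.0], [0.72, -0.295, 0.06], [0.691, -0.275, 0.12]]
```

```bash
python3 - <<'E'
import pickle
from h import *
c=pickle.load(open("pics/w_d.pkl","rb"))[0];cs=cal("scene")
for u in [(130,215),(148,215)]: print(tri([(c,u),(cs,(471,205))]))
for uv in[(471,245),(538,278)]: print(atz(cs,uv,0).round(3))
for z in(.08,.1,.12): print(z,atz(cs,(471,205),z).round(3))
a=cv2.imread("pics/scene0.png")[170:310,370:560];cv2.imwrite("pics/boxc.png",cv2.resize(a,None,fx=4,fy=4,interpolation=cv2.INTER_CUBIC))
a=cv2.imread("pics/w_d.png")[150:300,0:300];cv2.imwrite("pics/boxd.png",cv2.resize(a,None,fx=2.5,fy=2.5,interpolation=cv2.INTER_CUBIC))
E
```

```text
(array([ 0.65244065, -0.28187131,  0.17112933]), np.float64(0.02117614872464294))
(array([ 0.65616984, -0.27709027,  0.16586347]), np.float64(0.025040072286639126))
[ 0.755 -0.305  0.   ]
[ 0.754 -0.457 -0.   ]
0.08 [ 0.787 -0.269  0.08 ]
0.1 [ 0.762 -0.275  0.1  ]
0.12 [ 0.738 -0.28   0.12 ]
```

View pics/boxc.png

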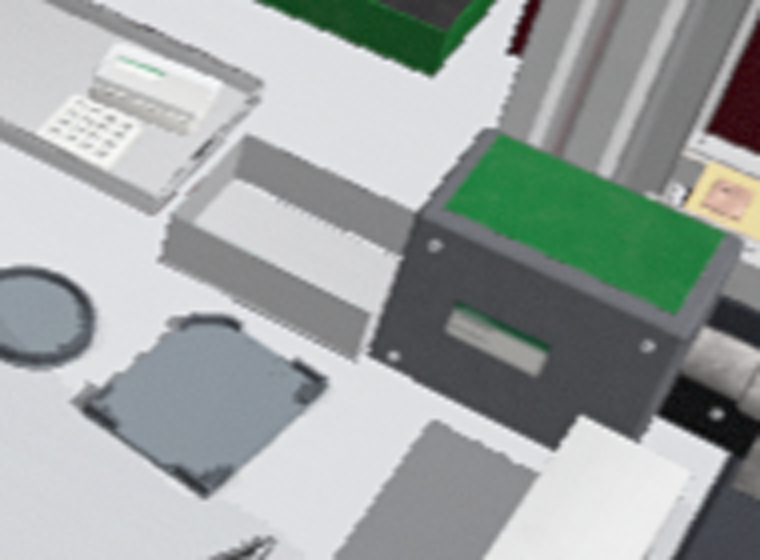

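View pics/boxd.png

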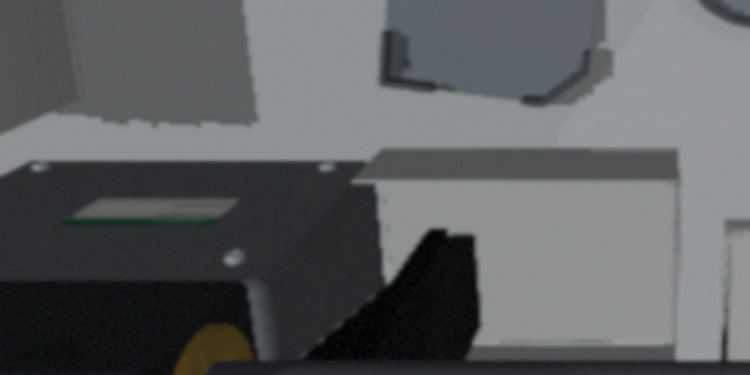

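>>> {"method": "carry_out", "body": {"commands": [{"hand": 87,"dp": [9,2,-14],"angular": [0.11,0,0]},{"hand": 87,"dp": [9,1,-14],"angular": [0.11,0,0]},{"hand": 87,"dp": [9,-1,-14],"angular": [0.11,0,0]},{"hand": 87,"dp": [9,-2,-14],"angular": [0.11,0,0]},{"hand": 87,"dp": [9,-4,-14],"angular": [0.11,0,0]}]}}

```text
clock: 5.4
position: [0.5755, -0.1662, 0.1733]
tcp_rot: [[0.008, 0.524, 0.852], [0.043, 0.851, -0.524], [-0.999, 0.041, -0.016]]
force: [0.5, 1.0, 0.1]
gripper_width: 1.004
```

>>> {"method": "carry_out", "body": {"commands": [{"hand": 87,"dp": [9,-5,-13],"angular": [0.11,0,0]},{"hand": 87,"dp": [9,-7,-13],"angular": [0.11,0,0]},{"hand": 87,"dp": [9,-8,-12],"angular": [0.11,0,0]},{"hand": 87,"dp": [9,-9,-11],"angular": [0.11,0,0]},{"hand": 87,"dp": [9,-11,-10],"angular": [0.11,0,0]}]}}

```text
clock: 5.82
position: [0.5011, -0.15, 0.1288]
tcp_rot: [[0.012, 0.905, 0.426], [0.041, 0.425, -0.904], [-0.999, 0.029, -0.032]]
force: [0.1, 0.3, 0.3]
gripper_width: 1.0
```

```bash
python3 go.py 432 -141 80 -94.6
```

```text
now [ 501.1 -150.   128.8] psi -64.8 q [-27.0, 4.0, 108.0, 3.0, 69.0, -53.0] n 5 ang 29.9 grip 87.0 F [0.1, 0.3, 0.3]
  dp [9.7, -12.0, -7.2] ang [0.104, -0.008, -0.004]
  dp [9.7, -12.7, -6.0] ang [0.104, -0.008, -0.004]
  dp [9.7, -13.2, -4.7] ang [0.104, -0.008, -0.004]
  dp [9.7, -13.6, -3.4] ang [0.104, -0.008, -0.004]
  dp [9.7, -13.8, -2.1] ang [0.104, -0.008, -0.004]
```

>>> {"method": "carry_out", "body": {"commands": [{"hand": 87,"dp": [10,-12,-7],"angular": [0.104,-0.008,-0.004]},{"hand": 87,"dp": [10,-13,-6],"angular": [0.104,-0.008,-0.004]},{"hand": 87,"dp": [10,-13,-5],"angular": [0.104,-0.008,-0.004]},{"hand": 87,"dp": [10,-14,-3],"angular": [0.104,-0.008,-0.004]},{"hand": 87,"dp": [10,-14,-2],"angular": [0.104,-0.008,-0.004]}]}}

```text
clock: 6.23
position: [0.4279, -0.1406, 0.0787]
tcp_rot: [[0.005, 0.994, -0.108], [-0.006, -0.108, -0.994], [-1.0, 0.006, 0.005]]
force: [-0.0, 0.1, 0.5]
gripper_width: 0.996
```

```bash
python3 go.py 432 -141 40 -94.6; python3 snap.py e window_clamp
```

```text
now [ 427.9 -140.6   78.7] psi -96.2 q [-28.0, -3.0, 120.0, -0.0, 62.0, -22.0] n 2 ang 1.7 grip 86.6 F [-0.0, 0.1, 0.5]
  dp [19.4, 1.9, -0.1] ang [-0.014, 0.003, -0.003]
  dp [19.4, 2.0, -0.1] ang [-0.014, 0.003, -0.003]
window_clamp [([284.0, 190.0], 0.62, 10428)]
6.2333 [ 0.4279 -0.1406  0.0787]
```

View pics/w_e.png

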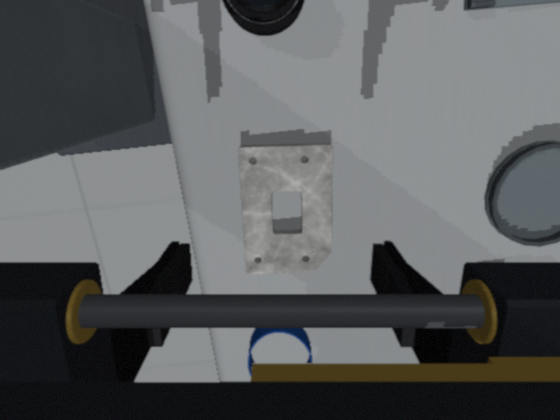

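```bash
python3 - <<'E'
from h import *
import pickle
c,s,o=pickle.load(open("pics/w_e.pkl","rb"))
print(proj(None,[[.4325,-.1405,.008]],c),o["window_clamp"][0]["score"])
import fit
print(fit.fit([(c,o["window_clamp"][0]["pixels"])],fit.box(.06,.09,.008,.014),(.4325,-.1405,-.08)))
E
```

```text
[[287.1694643  212.02139899]] 0.62
(array([ 0.4326, -0.1411]), np.float64(-4.8), array([0.111]))
```

>>> {"method": "carry_out", "body": {"commands": [{"hand": 87,"dp": [19,2,0],"angular": [-0.014,0.003,-0.003]},{"hand": 87,"dp": [19,2,0],"angular": [-0.014,0.003,-0.003]},{"hand": 87,"dp": [15,0,0],"angular": [0,0,0]}]}}

```text
clock: 6.58
position: [0.4364, -0.1427, 0.0296]
tcp_rot: [[0.009, 0.998, -0.064], [-0.003, -0.064, -0.998], [-1.0, 0.009, 0.002]]
force: [0.1, 0.1, 0.3]
gripper_width: 0.998
```

```bash
python3 go.py 432 -141 3 -94.6
```

```text
now [ 436.4 -142.7   29.6] psi -93.7 q [-28.0, 3.0, 121.0, 0.0, 55.0, -24.0] n 1 ang 1.1 grip 86.8 F [0.1, 0.1, 0.3]
  dp [26.5, -4.8, -1.5] ang [0.016, 0.002, -0.009]
```

>>> {"method": "carry_out", "body": {"commands": [{"hand": 87,"dp": [13,-3,-1],"angular": [0.01,0,-0.005]},{"hand": 87,"dp": [10,-1,0],"angular": [0.005,0,-0.004]},{"hand": 87,"dp": [0,0,0],"angular": [0,0,0]}]}}

```text
clock: 6.83
position: [0.435, -0.1423, 0.0058]
tcp_rot: [[0.002, 0.998, -0.069], [-0.002, -0.069, -0.998], [-1.0, 0.002, 0.002]]
force: [-0.4, 0.3, -0.1]
gripper_width: 0.999
```

```bash
python3 go.py 432 -141 3 -94.6
```

```text
now [ 435.  -142.3    5.8] psi -94.0 q [-28.0, 6.0, 121.0, -0.0, 53.0, -24.0] n 1 ang 0.6 grip 86.9 F [-0.4, 0.3, -0.1]
  dp [2.8, -3.1, -1.1] ang [0.011, 0.002, -0.002]
```

>>> {"method": "carry_out", "body": {"commands": [{"hand": 87,"dp": [2.5,-3,-1],"angular": [0.01,0,0]},{"hand": 50,"dp": [0.5,0,0],"angular": [0,0,0]},{"hand": 50,"dp": [0,0,0],"angular": [0,0,0]},{"hand": 50,"dp": [0,0,0],"angular": [0,0,0]},{"hand": 50,"dp": [0,0,0],"angular": [0,0,0]}], "newtons": 25}}

```text
clock: 7.25
position: [0.4354, -0.1427, 0.0059]
tcp_rot: [[0.007, 0.997, -0.076], [-0.004, -0.076, -0.997], [-1.0, 0.008, 0.004]]
force: [0.2, -0.4, 0.6]
gripper_width: 0.784
```

>>> {"method": "carry_out", "body": {"commands": [{"hand": 50,"dp": [0,0,0],"angular": [0,0,0]},{"hand": 50,"dp": [0,0,0],"angular": [0,0,0]},{"hand": 50,"dp": [0,0,0],"angular": [0,0,0]}]}}

```text
clock: 7.5
position: [0.4359, -0.143, 0.0069]
tcp_rot: [[0.009, 0.997, -0.075], [-0.005, -0.075, -0.997], [-1.0, 0.009, 0.004]]
force: [0.1, -0.1, -1.5]
gripper_width: 0.672
```

```bash
python3 - <<'E'
from h import *
for i in range(3):
    s=ctrl.observe();print(np.round(s["position"],4),s["gripper_width"]*87,np.round(s["force"],1))
    cams.grab_frame("wrist")
E
python3 go.py 432 -141 2 -94.6
```

```text
[ 0.4359 -0.143   0.0069] 58.45816630111987 [ 0.1 -0.1 -1.5]
[ 0.4359 -0.143   0.0068] 58.21208547091102 [0.1 0.  0.4]
[ 0.4358 -0.1429  0.0068] 58.21714889112918 [-0.3 -0.1 -0.7]
now [ 435.8 -142.9    6.7] psi -94.3 q [-28.0, 6.0, 121.0, -0.0, 52.0, -24.0] n 1 ang 0.6 grip 58.6 F [0.4, 0.4, -0.8]
  dp [4.7, -4.0, -1.6] ang [0.005, 0.004, -0.009]
```

>>> {"method": "carry_out", "body": {"commands": [{"hand": 75,"dp": [0,0,0],"angular": [0,0,0]},{"hand": 75,"dp": [0,0,0],"angular": [0,0,0]},{"hand": 75,"dp": [5,-3,-1],"angular": [0,0,-0.008]},{"hand": 75,"dp": [1,0,0],"angular": [0,0,0]}]}}

```text
clock: 7.98
position: [0.4331, -0.1419, 0.0007]
tcp_rot: [[0.001, 0.997, -0.075], [-0.005, -0.075, -0.997], [-1.0, 0.001, 0.005]]
force: [-0.8, 0.1, -0.1]
gripper_width: 0.843
```

```bash
python3 go.py 432 -141 2 -94.6
```

```text
now [ 433.1 -141.9    0.7] psi -94.3 q [-28.0, 7.0, 121.0, -0.0, 52.0, -23.0] n 1 ang 0.4 grip 73.3 F [-0.8, 0.1, -0.1]
  dp [-1.3, -1.2, -0.8] ang [0.005, 0.005, -0.001]
```

>>> {"method": "carry_out", "body": {"commands": [{"hand": 50,"dp": [-1.5,-1,0],"angular": [0,0,0]},{"hand": 50,"dp": [0,0,0],"angular": [0,0,0]},{"hand": 50,"dp": [0,0,0],"angular": [0,0,0]},{"hand": 50,"dp": [0,0,0],"angular": [0,0,0]}]}}

```text
clock: 8.32
position: [0.4319, -0.1416, 0.0018]
tcp_rot: [[0.0, 0.997, -0.075], [-0.005, -0.075, -0.997], [-1.0, 0.001, 0.004]]
force: [0.0, 0.3, -0.8]
gripper_width: 0.684
```

```bash
python3 go.py 432 -141 80 -94.6
```

```text
now [ 431.9 -141.6    1.8] psi -94.3 q [-28.0, 6.0, 121.0, -0.0, 52.0, -23.0] n 3 ang 0.4 grip 59.5 F [0.0, 0.3, -0.8]
  dp [-26.1, 0.0, -0.1] ang [0.002, 0.001, -0.0]
  dp [-26.1, 0.0, -0.1] ang [0.002, 0.001, -0.0]
  dp [-26.1, 0.0, -0.2] ang [0.002, 0.001, -0.0]
```

>>> {"method": "carry_out", "body": {"commands": [{"hand": 50,"dp": [0,0,0],"angular": [0,0,0]},{"hand": 50,"dp": [-20,0,0],"angular": [0,0,0]},{"hand": 50,"dp": [-26,0,0],"angular": [0,0,0]},{"hand": 50,"dp": [-26,0,0],"angular": [0,0,0]}]}}

```text
clock: 8.65
position: [0.4259, -0.1383, 0.0692]
tcp_rot: [[-0.013, 0.997, -0.076], [0.003, -0.075, -0.997], [-1.0, -0.014, -0.002]]
force: [0.4, 0.5, -1.5]
gripper_width: 0.683
```

```bash
python3 go.py 613 -251 80 -7.5; python3 snap.py f window_clamp
```

```text
now [ 425.9 -138.3   69.2] psi -94.3 q [-28.0, -1.0, 120.0, -0.0, 62.0, -23.0] n 14 ang 86.8 grip 59.5 F [0.4, 0.5, -1.5]
  dp [-1.0, 13.9, 7.0] ang [-0.108, -0.001, 0.001]
  dp [-1.0, 13.1, 8.5] ang [-0.108, -0.001, 0.001]
  dp [-0.9, 12.1, 9.8] ang [-0.108, -0.001, 0.001]
  dp [-0.9, 11.0, 11.1] ang [-0.108, -0.001, 0.001]
  dp [-0.9, 9.7, 12.2] ang [-0.108, -0.001, 0.001]
  dp [-0.9, 8.3, 13.2] ang [-0.108, -0.001, 0.001]
  dp [-0.9, 6.8, 14.0] ang [-0.108, -0.001, 0.001]
  dp [-0.9, 5.3, 14.7] ang [-0.108, -0.001, 0.001]
  dp [-0.8, 3.7, 15.2] ang [-0.108, -0.001, 0.001]
  dp [-0.8, 2.0, 15.5] ang [-0.108, -0.001, 0.001]
  dp [-0.8, 0.3, 15.6] ang [-0.108, -0.001, 0.001]
  dp [-0.8, -1.3, 15.5] ang [-0.108, -0.001, 0.001]
  dp [-0.8, -3.0, 15.3] ang [-0.108, -0.001, 0.001]
  dp [-0.8, -4.7, 14.9] ang [-0.108, -0.001, 0.001]
window_clamp [([279.0, 227.0], 0.81, 16155)]
8.65 [ 0.4259 -0.1383  0.0692]
```

View pics/w_f.png

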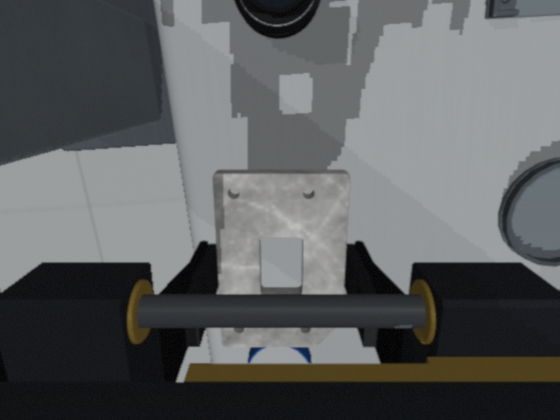

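```bash
python3 - <<'E'
import fit
from h import *
import pickle
c,s,o=pickle.load(open("pics/w_f.pkl","rb"))
m=o["window_clamp"][0]["pixels"].copy();mo=fit.box(.06,.09,.008,.014)+[0,0,.067]
im=cv2.imread("pics/w_f.png")
for off in(0,.004,-.004):
    a=np.radians(-4.3);R=np.array([[np.cos(a),-np.sin(a),0],[np.sin(a),np.cos(a),0],[0,0,1]])
    # corner far end (tool -z = world +y)
    p=R@np.array([0,.045,.075])*[1,1,1];p[:2]+=[.4259,-.1383+off];print(off,proj(None,[p],c).round(1))
E
```

```text
0 [[280.7 174. ]]
0.004 [[280. 165.]]
-0.004 [[281.4 183. ]]
```

>>> {"method": "carry_out", "body": {"commands": [{"hand": 50,"dp": [-1,14,7],"angular": [-0.108,0,0]},{"hand": 50,"dp": [-1,13,8],"angular": [-0.108,0,0]},{"hand": 50,"dp": [-1,12,10],"angular": [-0.108,0,0]},{"hand": 50,"dp": [-1,11,11],"angular": [-0.108,0,0]},{"hand": 50,"dp": [-1,10,12],"angular": [-0.108,0,0]}]}}

```text
clock: 9.17
position: [0.4956, -0.1784, 0.0743]
tcp_rot: [[-0.008, 0.884, 0.467], [-0.0, 0.467, -0.884], [-1.0, -0.007, -0.004]]
force: [-0.1, -0.0, -1.3]
gripper_width: 0.686
```

>>> {"method": "carry_out", "body": {"commands": [{"hand": 50,"dp": [-1,8,13],"angular": [-0.108,0,0]},{"hand": 50,"dp": [-1,7,14],"angular": [-0.108,0,0]},{"hand": 50,"dp": [-1,5,15],"angular": [-0.108,0,0]},{"hand": 50,"dp": [-1,4,15],"angular": [-0.108,0,0]},{"hand": 50,"dp": [-1,2,15],"angular": [-0.108,0,0]}]}}

```text
clock: 9.58
position: [0.5627, -0.2165, 0.0706]
tcp_rot: [[-0.016, 0.494, 0.869], [0.004, 0.869, -0.494], [-1.0, -0.004, -0.016]]
force: [0.4, -0.2, -1.1]
gripper_width: 0.688
```

```bash
python3 go.py 613 -251 60 -7.5
```

```text
now [ 562.7 -216.5   70.6] psi -29.6 q [-28.0, 19.0, 97.0, -0.0, 65.0, -89.0] n 4 ang 22.1 grip 59.9 F [0.4, -0.2, -1.1]
  dp [2.4, -1.3, 15.2] ang [-0.096, -0.004, 0.0]
  dp [2.5, -2.7, 15.0] ang [-0.096, -0.004, 0.0]
  dp [2.5, -4.2, 14.7] ang [-0.096, -0.004, 0.0]
  dp [2.6, -5.6, 14.2] ang [-0.096, -0.004, 0.0]
```

>>> {"method": "carry_out", "body": {"commands": [{"hand": 50,"dp": [1,-1,15],"angular": [-0.096,-0.004,0]},{"hand": 50,"dp": [1,-3,15],"angular": [-0.096,-0.004,0]},{"hand": 50,"dp": [1,-4,15],"angular": [-0.096,-0.004,0]},{"hand": 50,"dp": [1,-6,14],"angular": [-0.096,-0.004,0]},{"hand": 50,"dp": [0,0,0],"angular": [0,0,0]}]}}

```text
clock: 10.0
position: [0.6141, -0.252, 0.0571]
tcp_rot: [[-0.007, 0.108, 0.994], [0.002, 0.994, -0.108], [-1.0, 0.001, -0.007]]
force: [-0.1, 0.8, -1.3]
gripper_width: 0.685
```

```bash
python3 go.py 613 -251 30 -7.5; python3 snap.py g
```

```text
now [ 614.1 -252.    57.1] psi -6.2 q [-29.0, 27.0, 88.0, -0.0, 65.0, -113.0] n 1 ang 1.4 grip 59.6 F [-0.1, 0.8, -1.3]
  dp [27.1, 0.8, -1.0] ang [0.023, -0.007, -0.001]
10.0 [ 0.6141 -0.252   0.0571]
```

View pics/w_g.png

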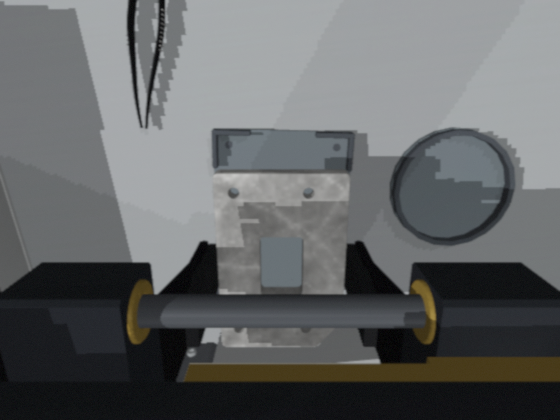

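>>> {"method": "carry_out", "body": {"commands": [{"hand": 50,"dp": [20,1,-1],"angular": [0.023,-0.007,0]},{"hand": 50,"dp": [15,0,0],"angular": [0,0,0]},{"hand": 50,"dp": [0,0,0],"angular": [0,0,0]}]}}

```text
clock: 10.3
position: [0.6094, -0.2482, 0.0182]
tcp_rot: [[-0.005, 0.144, 0.99], [0.004, 0.99, -0.144], [-1.0, 0.004, -0.006]]
force: [-1.2, 0.2, -2.5]
gripper_width: 0.688
```

```bash
python3 go.py 613 -251 7 -7.5
```

```text
now [ 609.4 -248.2   18.2] psi -8.3 q [-29.0, 29.0, 90.0, 0.0, 62.0, -111.0] n 1 ang 0.9 grip 59.9 F [-1.2, 0.2, -2.5]
  dp [11.2, -2.3, 4.0] ang [-0.013, -0.006, -0.004]
```

>>> {"method": "carry_out", "body": {"commands": [{"hand": 50,"dp": [3,-2.3,4],"angular": [-0.013,-0.006,-0.004]},{"hand": 50,"dp": [5,0,0],"angular": [0,0,0]},{"hand": 50,"dp": [0,0,0],"angular": [0,0,0]}]}}

```text
clock: 10.55
position: [0.6111, -0.2496, 0.008]
tcp_rot: [[-0.003, 0.131, 0.991], [0.001, 0.991, -0.131], [-1.0, 0.001, -0.003]]
force: [-0.6, 0.2, -2.3]
gripper_width: 0.687
```

```bash
python3 go.py 613 -251 6.5 -7.5
```

```text
now [ 611.1 -249.6    8. ] psi -7.5 q [-29.0, 30.0, 90.0, -0.0, 61.0, -112.0] n 1 ang 0.2 grip 59.8 F [-0.6, 0.2, -2.3]
  dp [1.5, -1.1, 2.1] ang [-0.0, -0.003, -0.001]
```

>>> {"method": "carry_out", "body": {"commands": [{"hand": 50,"dp": [1.5,-1,2],"angular": [0,0,0]},{"hand": 72,"dp": [0,0,0],"angular": [0,0,0]},{"hand": 72,"dp": [0,0,0],"angular": [0,0,0]},{"hand": 72,"dp": [0,0,0],"angular": [0,0,0]}]}}

```text
clock: 10.88
position: [0.6147, -0.2517, 0.0088]
tcp_rot: [[-0.0, 0.131, 0.991], [-0.001, 0.991, -0.131], [-1.0, -0.001, -0.0]]
force: [0.4, 0.3, 0.6]
gripper_width: 0.801
```

>>> {"method": "carry_out", "body": {"commands": [{"hand": 72,"dp": [-20,0,0],"angular": [0,0,0]},{"hand": 72,"dp": [-35,0,0],"angular": [0,0,0]},{"hand": 80,"dp": [-35,0,0],"angular": [0,0,0]}]}}

```text
clock: 11.13
position: [0.6094, -0.2489, 0.0925]
tcp_rot: [[-0.014, 0.131, 0.991], [0.007, 0.991, -0.131], [-1.0, 0.005, -0.014]]
force: [0.7, -0.6, 0.6]
gripper_width: 0.853
```

```bash
python3 snap.py h window_clamp,clamp_nest,objective;python3 go.py 436 -7 70 -60 
```

```text
window_clamp [([278.0, 192.0], 0.8, 9413)]
clamp_nest [([274.0, 202.0], 0.97, 7637)]
objective []
11.1333 [ 0.6094 -0.2489  0.0925]
now [ 611.8 -250.2   94.8] psi -7.5 q [-29.0, 24.0, 87.0, -0.0, 69.0, -112.0] n 9 ang 52.5 grip 78.9 F [0.1, 0.0, -0.5]
  dp [3.0, 24.2, -22.9] ang [0.102, -0.001, 0.0]
  dp [3.0, 21.8, -25.2] ang [0.102, -0.001, 0.0]
  dp [3.0, 19.1, -27.3] ang [0.102, -0.001, 0.0]
  dp [2.9, 16.2, -29.1] ang [0.102, -0.001, 0.0]
  dp [2.9, 13.2, -30.6] ang [0.102, -0.001, 0.0]
  dp [2.9, 10.0, -31.8] ang [0.102, -0.001, 0.0]
  dp [2.9, 6.7, -32.6] ang [0.102, -0.001, 0.0]
  dp [2.8, 3.4, -33.2] ang [0.102, -0.001, 0.0]
  dp [2.8, -0.0, -33.3] ang [0.102, -0.001, 0.0]
```

View pics/w_h.png

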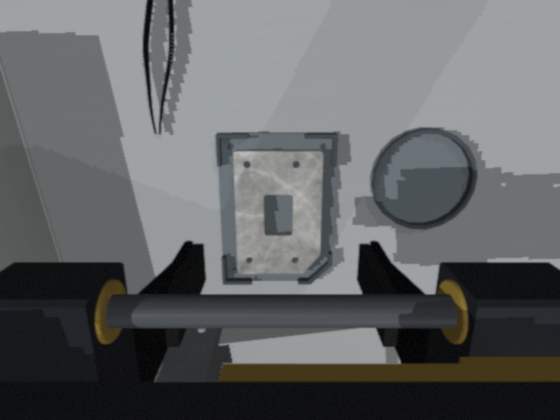

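```bash
python3 go.py 436 -7 75 -45 
```

```text
now [ 611.8 -250.2   94.8] psi -7.5 q [-29.0, 24.0, 87.0, -0.0, 69.0, -112.0] n 9 ang 37.5 grip 78.9 F [0.1, 0.0, -0.5]
  dp [2.4, 24.2, -22.9] ang [0.073, -0.001, 0.0]
  dp [2.4, 22.5, -24.6] ang [0.073, -0.001, 0.0]
  dp [2.4, 20.6, -26.2] ang [0.073, -0.001, 0.0]
  dp [2.4, 18.7, -27.6] ang [0.073, -0.001, 0.0]
  dp [2.3, 16.6, -28.9] ang [0.073, -0.001, 0.0]
  dp [2.3, 14.5, -30.0] ang [0.073, -0.001, 0.0]
  dp [2.3, 12.3, -31.0] ang [0.073, -0.001, 0.0]
  dp [2.3, 10.0, -31.8] ang [0.073, -0.001, 0.0]
  dp [2.2, 7.7, -32.4] ang [0.073, -0.001, 0.0]
```

>>> {"method": "carry_out", "body": {"commands": [{"hand": 87,"dp": [2,24,-23],"angular": [0.073,0,0]},{"hand": 87,"dp": [2,22,-25],"angular": [0.073,0,0]},{"hand": 87,"dp": [2,21,-26],"angular": [0.073,0,0]},{"hand": 87,"dp": [2,19,-28],"angular": [0.073,0,0]},{"hand": 87,"dp": [2,17,-29],"angular": [0.073,0,0]}]}}

```text
clock: 11.75
position: [0.5098, -0.1141, 0.0788]
tcp_rot: [[-0.012, 0.495, 0.869], [0.004, 0.869, -0.495], [-1.0, -0.002, -0.013]]
force: [0.8, 0.3, 0.6]
gripper_width: 1.001
```

>>> {"method": "carry_out", "body": {"commands": [{"hand": 87,"dp": [2,14,-30],"angular": [0.073,0,0]},{"hand": 87,"dp": [2,12,-31],"angular": [0.073,0,0]},{"hand": 87,"dp": [0,0,0],"angular": [0,0,0]}]}}

```text
clock: 12.0
position: [0.461, -0.052, 0.069]
tcp_rot: [[-0.025, 0.624, 0.781], [0.01, 0.781, -0.624], [-1.0, -0.008, -0.026]]
force: [-0.7, 0.8, -0.3]
gripper_width: 0.996
```

```bash
python3 snap.py i objective;python3 go.py 436 -7 75 -45 
```

```text
objective [([307.0, 142.0], 0.75, 5253)]
12.0 [ 0.461 -0.052  0.069]
now [465.  -55.4  70.7] psi -38.4 q [-16.0, 2.0, 117.0, 0.0, 62.0, -68.0] n 2 ang 6.7 grip 86.6 F [1.4, 0.2, 0.2]
  dp [-1.7, 9.9, -26.4] ang [0.058, -0.01, 0.004]
  dp [-1.9, 8.4, -27.0] ang [0.058, -0.01, 0.004]
```

View pics/w_i.png

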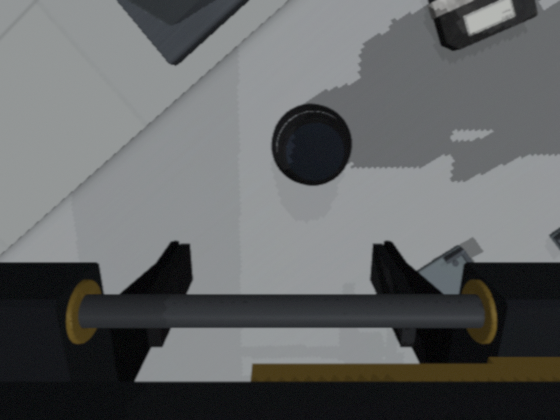

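```bash
python3 - <<'E'
import fit,pickle
from h import *
c,s,o=pickle.load(open("pics/w_i.pkl","rb"));m=o["objective"][0]["pixels"]
F=pickle.load(open("pics/F.pkl","rb"))
for h in(.02,.028,.035): print(h,fit.fit([(c,m)],fit.cyl(.0235,h),(.436,-.007,0)),fit.fit([(c,m),F["objective"]],fit.cyl(.0235,h),(.436,-.007,0)))
print(cams.get_calibration("wrist")["tvec"],proj(None,[[.4358,-.0077,0.03]],c))
E
```

```text
0.02 (array([ 0.4335, -0.0073]), np.float64(0.3), array([0.019])) (array([ 0.4338, -0.0072]), np.float64(5.0), array([0.022, 0.203]))
0.028 (array([ 0.4324, -0.0079]), np.float64(3.1), array([0.085])) (array([ 0.4339, -0.0078]), np.float64(4.9), array([0.096, 0.116]))
0.035 (array([ 0.4313, -0.0083]), np.float64(3.5), array([0.146])) (array([ 0.4337, -0.0076]), np.float64(5.2), array([0.151, 0.103]))
[-0.24506304 -0.37322246  0.13824616] [[315.50269456 152.38286624]]
```

```bash
python3 go.py 434 -7.5 70 -45 
```

```text
now [465.  -55.4  70.7] psi -38.4 q [-16.0, 2.0, 117.0, 0.0, 62.0, -68.0] n 2 ang 6.7 grip 86.6 F [1.4, 0.2, 0.2]
  dp [0.8, 9.1, -27.0] ang [0.058, -0.01, 0.004]
  dp [0.6, 7.6, -27.5] ang [0.058, -0.01, 0.004]
```

>>> {"method": "carry_out", "body": {"commands": [{"hand": 87,"dp": [-1,10,-27],"angular": [0.058,-0.012,0.004]},{"hand": 87,"dp": [-1,9,-28],"angular": [0.058,-0.012,0.004]},{"hand": 87,"dp": [0,0,0],"angular": [0,0,0]}]}}

```text
clock: 12.35
position: [0.437, -0.0073, 0.0727]
tcp_rot: [[0.005, 0.712, 0.702], [-0.005, 0.703, -0.712], [-1.0, 0.0, 0.007]]
force: [-0.2, -0.1, -0.0]
gripper_width: 0.997
```

```bash
python3 go.py 434 -7.5 30 -45 
```

```text
now [437.   -7.3  72.7] psi -45.4 q [-11.0, -4.0, 122.0, -0.0, 61.0, -56.0] n 2 ang 0.5 grip 86.8 F [-0.2, -0.1, -0.0]
  dp [21.4, -1.2, -1.1] ang [-0.003, 0.003, -0.0]
  dp [21.4, -1.2, -1.1] ang [-0.003, 0.003, -0.0]
```

>>> {"method": "carry_out", "body": {"commands": [{"hand": 87,"dp": [21,-1,-1],"angular": [0,0.003,0]},{"hand": 87,"dp": [21,-1,-1],"angular": [0,0,0]},{"hand": 87,"dp": [12,0,0],"angular": [0,0,0]},{"hand": 87,"dp": [0,0,0],"angular": [0,0,0]}]}}

```text
clock: 12.68
position: [0.4405, -0.0107, 0.0191]
tcp_rot: [[0.011, 0.708, 0.707], [-0.005, 0.707, -0.708], [-1.0, 0.004, 0.012]]
force: [0.4, -0.1, -0.2]
gripper_width: 1.0
```

```bash
python3 go.py 434 -7.5 10 -45 
```

```text
now [440.5 -10.7  19.1] psi -45.0 q [-12.0, 2.0, 124.0, -0.0, 54.0, -56.0] n 1 ang 0.7 grip 87.0 F [0.4, -0.1, -0.2]
  dp [9.0, -2.3, -6.9] ang [-0.001, 0.012, -0.004]
```

>>> {"method": "carry_out", "body": {"commands": [{"hand": 87,"dp": [5,-2,-7],"angular": [0,0.012,-0.004]},{"hand": 87,"dp": [4,0,0],"angular": [0,0,0]},{"hand": 87,"dp": [0,0,0],"angular": [0,0,0]}]}}

```text
clock: 12.93
position: [0.4358, -0.0092, 0.0098]
tcp_rot: [[-0.001, 0.708, 0.706], [0.0, 0.706, -0.708], [-1.0, -0.0, -0.001]]
force: [-0.3, -1.4, 0.0]
gripper_width: 0.997
```

```bash
python3 go.py 434 -7.5 10 -45 
```

```text
now [435.8  -9.2   9.8] psi -45.1 q [-12.0, 3.0, 124.0, 0.0, 53.0, -57.0] n 1 ang 0.1 grip 86.7 F [-0.3, -1.4, 0.0]
  dp [-0.2, -0.1, -2.4] ang [-0.001, -0.001, 0.0]
```

Now close.

>>> {"method": "carry_out", "body": {"commands": [{"hand": 35,"dp": [0,0,-2],"angular": [0,0,0]},{"hand": 35,"dp": [0,0,0],"angular": [0,0,0]},{"hand": 35,"dp": [0,0,0],"angular": [0,0,0]},{"hand": 35,"dp": [0,0,0],"angular": [0,0,0]},{"hand": 35,"dp": [0,0,0],"angular": [0,0,0]}], "newtons": 20}}

```text
clock: 13.35
position: [0.4366, -0.0085, 0.012]
tcp_rot: [[0.003, 0.708, 0.707], [-0.001, 0.707, -0.708], [-1.0, 0.002, 0.003]]
force: [0.3, 1.1, -0.5]
gripper_width: 0.707
```

>>> {"method": "carry_out", "body": {"commands": [{"hand": 35,"dp": [0,0,0],"angular": [0,0,0]},{"hand": 35,"dp": [0,0,0],"angular": [0,0,0]},{"hand": 35,"dp": [0,0,0],"angular": [0,0,0]}]}}

```text
clock: 13.6
position: [0.437, -0.0085, 0.0126]
tcp_rot: [[0.004, 0.707, 0.707], [-0.001, 0.707, -0.707], [-1.0, 0.002, 0.004]]
force: [-0.3, -0.1, -1.5]
gripper_width: 0.498
```

>>> {"method": "carry_out", "body": {"commands": [{"hand": 35,"dp": [0,0,0],"angular": [0,0,0]}]}}

```text
clock: 13.68
position: [0.4369, -0.0085, 0.0125]
tcp_rot: [[0.004, 0.707, 0.707], [-0.001, 0.707, -0.707], [-1.0, 0.002, 0.004]]
force: [-1.0, -1.2, -1.1]
gripper_width: 0.499
```

```bash
python3 go.py 434 -7.5 60 -45 
```

```text
now [436.9  -8.5  12.5] psi -45.0 q [-11.0, 3.0, 124.0, -0.0, 53.0, -56.0] n 2 ang 0.3 grip 43.4 F [-1.0, -1.2, -1.1]
  dp [-23.7, -0.6, -1.3] ang [-0.0, 0.002, -0.001]
  dp [-23.7, -0.7, -1.4] ang [-0.0, 0.002, -0.001]
```

>>> {"method": "carry_out", "body": {"commands": [{"hand": 35,"dp": [-15,0,0],"angular": [0,0,0]},{"hand": 35,"dp": [-20,0,0],"angular": [0,0,0]},{"hand": 35,"dp": [-20,0,0],"angular": [0,0,0]},{"hand": 35,"dp": [0,0,0],"angular": [0,0,0]}]}}

```text
clock: 14.02
position: [0.434, -0.0078, 0.067]
tcp_rot: [[-0.002, 0.707, 0.707], [0.0, 0.707, -0.707], [-1.0, -0.001, -0.002]]
force: [1.4, -1.1, -1.4]
gripper_width: 0.494
```

```bash
python3 go.py 602.7 -147 65 -45;  python3 snap.py j
```

```text
now [434.   -7.8  67. ] psi -45.0 q [-11.0, -4.0, 123.0, 0.0, 61.0, -56.0] n 7 ang 0.1 grip 43.0 F [1.4, -1.1, -1.4]
  dp [0.2, 3.0, 31.1] ang [-0.0, -0.0, 0.0]
  dp [0.2, 3.0, 31.1] ang [-0.0, -0.0, 0.0]
  dp [0.3, 3.0, 31.1] ang [-0.0, -0.0, 0.0]
  dp [0.3, 3.0, 31.1] ang [-0.0, -0.0, 0.0]
  dp [0.3, 3.0, 31.1] ang [-0.0, -0.0, 0.0]
  dp [0.3, 3.0, 31.1] ang [-0.0, -0.0, 0.0]
  dp [0.3, 3.0, 31.1] ang [-0.0, -0.0, 0.0]
14.0167 [ 0.434  -0.0078  0.067 ]
```

View pics/w_j.png

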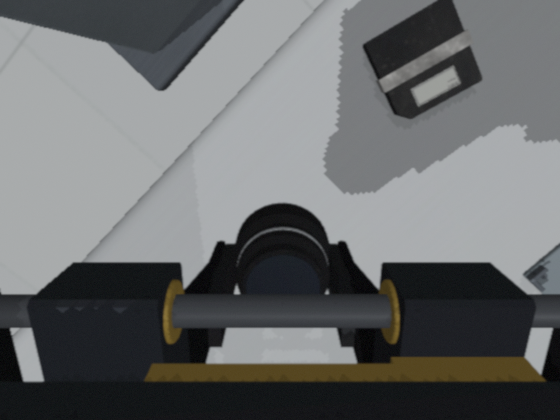

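>>> {"method": "carry_out", "body": {"commands": [{"hand": 35,"dp": [0,3,31],"angular": [0,0,0]},{"hand": 35,"dp": [0,3,31],"angular": [0,0,0]},{"hand": 35,"dp": [0,3,31],"angular": [0,0,0]},{"hand": 35,"dp": [0,3,31],"angular": [0,0,0]},{"hand": 35,"dp": [0,3,31],"angular": [0,0,0]}]}}

```text
clock: 14.48
position: [0.5484, -0.1045, 0.0554]
tcp_rot: [[-0.015, 0.704, 0.71], [0.005, 0.711, -0.704], [-1.0, -0.007, -0.015]]
force: [-0.0, 0.6, -0.5]
gripper_width: 0.501
```

```bash
python3 go.py 604.5 -149 60 -45
```

```text
now [ 548.4 -104.5   55.4] psi -44.7 q [-19.0, 15.0, 104.0, 0.0, 62.0, -64.0] n 2 ang 1.0 grip 43.6 F [-0.0, 0.6, -0.5]
  dp [-2.9, 3.9, 35.6] ang [0.002, -0.007, 0.003]
  dp [-2.6, 4.0, 35.6] ang [0.002, -0.007, 0.003]
```

>>> {"method": "carry_out", "body": {"commands": [{"hand": 35,"dp": [-3,4,35],"angular": [0,-0.007,0.003]},{"hand": 35,"dp": [-3,4,35],"angular": [0,-0.007,0.003]},{"hand": 35,"dp": [0,0,0],"angular": [0,0,0]},{"hand": 35,"dp": [0,0,0],"angular": [0,0,0]}]}}

```text
clock: 14.82
position: [0.6062, -0.1535, 0.051]
tcp_rot: [[-0.007, 0.706, 0.708], [0.001, 0.708, -0.706], [-1.0, -0.004, -0.006]]
force: [-0.3, -0.1, -2.1]
gripper_width: 0.496
```

```bash
python3 go.py 604.5 -149 35 -45;  python3 snap.py k
```

```text
now [ 606.2 -153.5   51. ] psi -44.9 q [-21.0, 23.0, 94.0, -0.0, 63.0, -66.0] n 1 ang 0.4 grip 43.2 F [-0.3, -0.1, -2.1]
  dp [16.0, 2.1, -4.3] ang [0.002, -0.006, 0.004]
14.8167 [ 0.6062 -0.1535  0.051 ]
```

View pics/w_k.png

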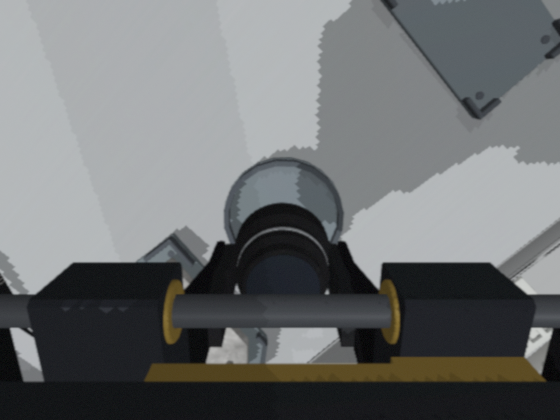

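>>> {"method": "carry_out", "body": {"commands": [{"hand": 35,"dp": [16,2,-4],"angular": [0,-0.006,0.004]},{"hand": 35,"dp": [10,0,0],"angular": [0,0,0]},{"hand": 35,"dp": [0,0,0],"angular": [0,0,0]}]}}

```text
clock: 15.12
position: [0.6015, -0.1473, 0.0217]
tcp_rot: [[-0.003, 0.705, 0.709], [0.001, 0.709, -0.705], [-1.0, -0.001, -0.003]]
force: [0.2, 0.1, -1.0]
gripper_width: 0.498
```

```bash
python3 go.py 604.5 -149 17 -45
```

```text
now [ 601.5 -147.3   21.7] psi -44.9 q [-21.0, 24.0, 96.0, -0.0, 60.0, -66.0] n 1 ang 0.2 grip 43.4 F [0.2, 0.1, -1.0]
  dp [4.7, 0.9, 3.3] ang [0.002, -0.003, 0.001]
```

>>> {"method": "carry_out", "body": {"commands": [{"hand": 35,"dp": [4,1,3],"angular": [0,-0.003,0]},{"hand": 35,"dp": [0.5,0,0],"angular": [0,0,0]},{"hand": 35,"dp": [0,0,0],"angular": [0,0,0]}]}}

```text
clock: 15.37
position: [0.6032, -0.1473, 0.0168]
tcp_rot: [[-0.002, 0.704, 0.71], [-0.001, 0.71, -0.704], [-1.0, -0.002, -0.001]]
force: [0.8, 0.1, -0.6]
gripper_width: 0.498
```

```bash
python3 go.py 604.5 -149 17 -45
```

```text
now [ 603.2 -147.3   16.8] psi -44.8 q [-21.0, 25.0, 96.0, -0.0, 59.0, -66.0] n 1 ang 0.3 grip 43.3 F [0.8, 0.1, -0.6]
  dp [-0.2, -0.3, 2.1] ang [0.004, -0.001, 0.002]
```

>>> {"method": "carry_out", "body": {"commands": [{"hand": 70,"dp": [0.5,0,1],"angular": [0,0,0]},{"hand": 70,"dp": [0,0,0],"angular": [0,0,0]},{"hand": 70,"dp": [0,0,0],"angular": [0,0,0]},{"hand": 70,"dp": [0,0,0],"angular": [0,0,0]},{"hand": 70,"dp": [0,0,0],"angular": [0,0,0]}]}}

```text
clock: 15.78
position: [0.6058, -0.1485, 0.019]
tcp_rot: [[0.002, 0.704, 0.71], [-0.002, 0.71, -0.704], [-1.0, -0.0, 0.003]]
force: [-0.1, -0.6, -0.1]
gripper_width: 0.764
```

>>> {"method": "carry_out", "body": {"commands": [{"hand": 70,"dp": [-20,0,0],"angular": [0,0,0]},{"hand": 70,"dp": [-30,0,0],"angular": [0,0,0]},{"hand": 87,"dp": [-30,0,0],"angular": [0,0,0]}]}}

```text
clock: 16.03
position: [0.5998, -0.1464, 0.0928]
tcp_rot: [[-0.013, 0.704, 0.71], [0.003, 0.71, -0.704], [-1.0, -0.007, -0.012]]
force: [0.8, 0.1, 0.0]
gripper_width: 0.826
```

```bash
python3 snap.py l objective,lens_nest;python3 go.py 425 118 80 -104.9
```

```text
objective [([282.0, 210.0], 0.57, 4249)]
lens_nest [([257.0, 194.0], 0.71, 3527)]
16.0333 [ 0.5998 -0.1464  0.0928]
now [ 603.4 -147.7   96.6] psi -44.8 q [-21.0, 19.0, 94.0, -0.0, 67.0, -66.0] n 10 ang 60.1 grip 81.2 F [-0.8, -0.1, -0.6]
  dp [1.7, 6.3, -31.4] ang [0.105, -0.0, 0.0]
  dp [1.7, 3.0, -31.9] ang [0.105, -0.0, 0.0]
  dp [1.7, -0.4, -32.0] ang [0.105, -0.0, 0.0]
  dp [1.7, -3.7, -31.8] ang [0.105, -0.0, 0.0]
  dp [1.7, -7.0, -31.2] ang [0.105, -0.0, 0.0]
  dp [1.7, -10.3, -30.3] ang [0.105, -0.0, 0.0]
  dp [1.7, -13.4, -29.1] ang [0.105, -0.0, 0.0]
  dp [1.7, -16.4, -27.5] ang [0.105, -0.0, 0.0]
  dp [1.7, -19.2, -25.6] ang [0.105, -0.0, 0.0]
  dp [1.7, -21.7, -23.5] ang [0.105, -0.0, 0.0]
```

View pics/w_l.png

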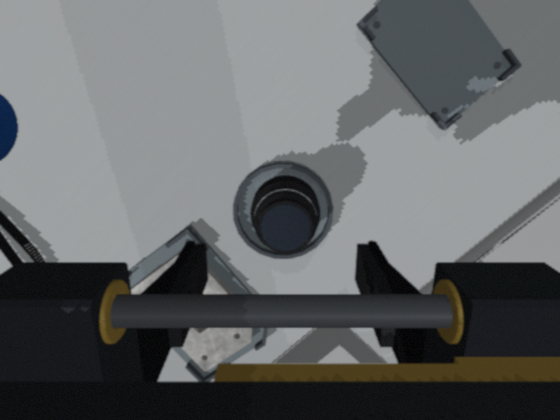

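Objective stands upright, centred in the ring nest. Next the die pack.

>>> {"method": "carry_out", "body": {"commands": [{"hand": 87,"dp": [1,6,-31],"angular": [0.105,0,0]},{"hand": 87,"dp": [1,3,-32],"angular": [0.105,0,0]},{"hand": 87,"dp": [1,0,-32],"angular": [0.105,0,0]},{"hand": 87,"dp": [1,-4,-32],"angular": [0.105,0,0]},{"hand": 87,"dp": [1,-7,-31],"angular": [0.105,0,0]}]}}

```text
clock: 16.6
position: [0.5132, -0.016, 0.0879]
tcp_rot: [[-0.004, 0.972, 0.234], [-0.002, 0.234, -0.972], [-1.0, -0.004, 0.001]]
force: [1.7, 0.8, 0.8]
gripper_width: 1.0
```

```bash
python3 go.py 425 118 80 -104.9
```

```text
now [513.2 -16.   87.9] psi -76.5 q [-10.0, 6.0, 111.0, -0.0, 64.0, -24.0] n 5 ang 28.4 grip 87.0 F [1.7, 0.8, 0.8]
  dp [1.6, -10.9, -30.2] ang [0.099, 0.0, 0.001]
  dp [1.6, -13.8, -29.0] ang [0.099, 0.0, 0.001]
  dp [1.6, -16.6, -27.4] ang [0.099, 0.0, 0.001]
  dp [1.6, -19.3, -25.7] ang [0.099, 0.0, 0.001]
  dp [1.6, -21.7, -23.6] ang [0.099, 0.0, 0.001]
```

>>> {"method": "carry_out", "body": {"commands": [{"hand": 87,"dp": [1,-11,-30],"angular": [0.099,0,0]},{"hand": 87,"dp": [1,-14,-29],"angular": [0.099,0,0]},{"hand": 87,"dp": [1,-17,-27],"angular": [0.099,0,0]},{"hand": 87,"dp": [1,-19,-26],"angular": [0.099,0,0]},{"hand": 87,"dp": [0,-15,-15],"angular": [0.099,0,0]}]}}

```text
clock: 17.02
position: [0.4205, 0.1149, 0.0778]
tcp_rot: [[-0.014, 0.959, -0.282], [-0.001, -0.282, -0.959], [-1.0, -0.013, 0.005]]
force: [0.2, 0.5, 0.4]
gripper_width: 1.003
```

```bash
python3 snap.py m die_pack; python3 go.py 425 118 60 -104.9; python3 - <<'E'
import fit,pickle
from h import *
c,s,o=pickle.load(open("pics/w_m.pkl","rb"))
for x in o["die_pack"][:2]: print(x["point"],fit.fit([(c,x["pixels"])],fit.box(.051,.051,.008),(.4246,.1178,-.26)))
E
```

```text
die_pack [([289.0, 205.0], 0.61, 5722)]
17.0167 [0.4205 0.1149 0.0778]
now [420.  115.2  77.6] psi -106.1 q [5.0, -4.0, 122.0, 0.0, 63.0, 21.0] n 1 ang 1.5 grip 87.4 F [0.3, -0.6, -0.1]
  dp [17.5, 4.3, -4.1] ang [-0.021, 0.005, 0.014]
[289.4, 204.9] (array([0.4246, 0.1154]), np.float64(-16.3), array([0.042]))
```

View pics/w_m.png

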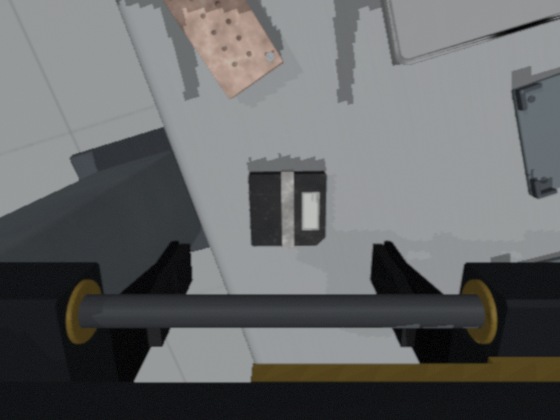

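>>> {"method": "carry_out", "body": {"commands": [{"hand": 87,"dp": [18,4,-2],"angular": [-0.01,0.005,0.014]},{"hand": 87,"dp": [18,0,0],"angular": [0,0,0]},{"hand": 87,"dp": [16,0,0],"angular": [0,0,0]},{"hand": 87,"dp": [0,0,0],"angular": [0,0,0]}]}}

```text
clock: 17.45
position: [0.4251, 0.1158, 0.0233]
tcp_rot: [[0.004, 0.966, -0.258], [-0.001, -0.258, -0.966], [-1.0, 0.004, -0.0]]
force: [-1.3, 0.1, -0.5]
gripper_width: 0.997
```

```bash
python3 go.py 424.6 116.5 2 -105.6
```

```text
now [425.1 115.8  23.3] psi -104.9 q [5.0, 2.0, 123.0, -0.0, 55.0, 20.0] n 1 ang 0.7 grip 86.8 F [-1.3, 0.1, -0.5]
  dp [21.3, -0.8, -0.5] ang [0.012, -0.0, -0.004]
```

>>> {"method": "carry_out", "body": {"commands": [{"hand": 87,"dp": [10,-1.5,-1],"angular": [0.012,0,-0.005]},{"hand": 87,"dp": [8,-1,0],"angular": [0,0,0]},{"hand": 87,"dp": [0,0,0],"angular": [0,0,0]}]}}

```text
clock: 17.7
position: [0.4231, 0.1159, 0.004]
tcp_rot: [[-0.003, 0.964, -0.267], [-0.0, -0.267, -0.964], [-1.0, -0.003, 0.001]]
force: [0.2, 0.1, -0.0]
gripper_width: 1.002
```

```bash
python3 go.py 424.6 116.5 2 -105.6
```

```text
now [423.1 115.9   4. ] psi -105.5 q [5.0, 4.0, 123.0, 0.0, 53.0, 20.0] n 1 ang 0.2 grip 87.2 F [0.2, 0.1, -0.0]
  dp [2.0, 1.3, -1.0] ang [0.002, 0.001, 0.003]
```

>>> {"method": "carry_out", "body": {"commands": [{"hand": 87,"dp": [2.5,1,-1],"angular": [0,0,0]},{"hand": 40,"dp": [0.3,0,0],"angular": [0,0,0]},{"hand": 40,"dp": [0.2,0,0],"angular": [0,0,0]},{"hand": 40,"dp": [0.2,0,0],"angular": [0,0,0]},{"hand": 40,"dp": [0.2,0,0],"angular": [0,0,0]}], "newtons": 10}}

```text
clock: 18.12
position: [0.4266, 0.1159, 0.0023]
tcp_rot: [[-0.001, 0.964, -0.266], [-0.0, -0.266, -0.964], [-1.0, -0.001, 0.0]]
force: [-0.8, -0.2, 0.3]
gripper_width: 0.782
```

>>> {"method": "carry_out", "body": {"commands": [{"hand": 40,"dp": [0.2,0,0],"angular": [0,0,0]},{"hand": 40,"dp": [0.2,0,0],"angular": [0,0,0]},{"hand": 40,"dp": [0.2,0,0],"angular": [0,0,0]}]}}

```text
clock: 18.37
position: [0.4274, 0.116, 0.0026]
tcp_rot: [[0.001, 0.964, -0.266], [-0.0, -0.266, -0.964], [-1.0, 0.001, -0.0]]
force: [-1.2, 0.3, 0.2]
gripper_width: 0.585
```

>>> {"method": "carry_out", "body": {"commands": [{"hand": 40,"dp": [0.2,0,0],"angular": [0,0,0]}]}}

```text
clock: 18.45
position: [0.4274, 0.116, 0.0026]
tcp_rot: [[0.001, 0.964, -0.265], [-0.0, -0.265, -0.964], [-1.0, 0.001, -0.0]]
force: [-1.3, -0.8, 2.3]
gripper_width: 0.582
```

>>> {"method": "carry_out", "body": {"commands": [{"hand": 40,"dp": [-15,0,0],"angular": [0,0,0]},{"hand": 40,"dp": [-25,0,0],"angular": [0,0,0]},{"hand": 40,"dp": [-25,0,0],"angular": [0,0,0]},{"hand": 40,"dp": [0,0,0],"angular": [0,0,0]}]}}

```text
clock: 18.78
position: [0.4248, 0.1159, 0.0679]
tcp_rot: [[-0.005, 0.964, -0.265], [-0.001, -0.265, -0.964], [-1.0, -0.004, 0.002]]
force: [1.6, -0.8, 0.3]
gripper_width: 0.577
```

```bash
python3 go.py 616 117.5 65 -86.4; python3 snap.py n
```

```text
now [424.8 115.9  67.9] psi -105.4 q [5.0, -3.0, 122.0, -0.0, 61.0, 20.0] n 6 ang 19.0 grip 50.2 F [1.6, -0.8, 0.3]
  dp [0.3, 30.6, -8.7] ang [-0.055, 0.0, 0.001]
  dp [0.4, 31.1, -7.0] ang [-0.055, 0.0, 0.001]
  dp [0.4, 31.4, -5.3] ang [-0.055, 0.0, 0.001]
  dp [0.4, 31.7, -3.5] ang [-0.055, 0.0, 0.001]
  dp [0.4, 31.8, -1.8] ang [-0.055, 0.0, 0.001]
  dp [0.5, 31.9, -0.0] ang [-0.055, 0.0, 0.001]
18.7833 [0.4248 0.1159 0.0679]
```

View pics/w_n.png

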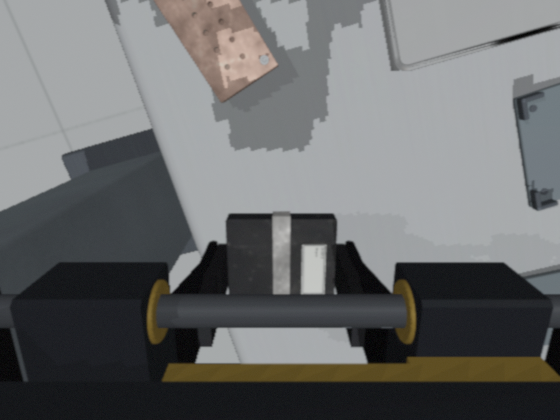

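```bash
python3 - <<'E'
import pickle
from h import *
c,s,o=pickle.load(open("pics/w_n.pkl","rb"));T=np.array(s["tcp_rot"]);p=np.array(s["position"])
for off in(0,.003,.006): print(off,proj(None,[p+T@np.array([-.0054,0,-.0255+off])],c).round(1))
E
```

```text
0 [[281.1 216.2]]
0.003 [[281.1 222.4]]
0.006 [[281.1 228.6]]
```

>>> {"method": "carry_out", "body": {"commands": [{"hand": 40,"dp": [0,31,-9],"angular": [-0.055,0,0]},{"hand": 40,"dp": [0,31,-7],"angular": [-0.055,0,0]},{"hand": 40,"dp": [0,31,-5],"angular": [-0.055,0,0]},{"hand": 40,"dp": [0,32,-4],"angular": [-0.055,0,0]},{"hand": 40,"dp": [0,32,-2],"angular": [-0.055,0,0]}]}}

```text
clock: 19.25
position: [0.5774, 0.1185, 0.056]
tcp_rot: [[-0.02, 1.0, 0.019], [-0.002, 0.019, -1.0], [-1.0, -0.02, 0.001]]
force: [0.4, 0.4, 0.4]
gripper_width: 0.583
```

```bash
python3 go.py 616 117.5 60 -86.4
```

```text
now [577.4 118.5  56. ] psi -88.9 q [4.0, 19.0, 99.0, -0.0, 63.0, 3.0] n 2 ang 2.7 grip 50.7 F [0.4, 0.4, 0.4]
  dp [-2.4, 19.3, 0.9] ang [-0.022, 0.001, 0.01]
  dp [-2.2, 19.3, 1.3] ang [-0.022, 0.001, 0.01]
```

>>> {"method": "carry_out", "body": {"commands": [{"hand": 40,"dp": [0,19,1],"angular": [-0.022,0,0.01]},{"hand": 40,"dp": [0,19,1],"angular": [-0.022,0,0.01]},{"hand": 40,"dp": [10,0,0],"angular": [0,0,0]},{"hand": 40,"dp": [0,0,0],"angular": [0,0,0]}]}}

```text
clock: 19.58
position: [0.6202, 0.1169, 0.0382]
tcp_rot: [[-0.002, 0.998, 0.067], [-0.001, 0.067, -0.998], [-1.0, -0.002, 0.001]]
force: [-0.9, 0.7, -0.9]
gripper_width: 0.582
```

```bash
python3 go.py 616 117.5 20 -86.4; python3 snap.py o
```

```text
now [620.2 116.9  38.2] psi -86.2 q [4.0, 24.0, 94.0, -0.0, 62.0, -0.0] n 1 ang 0.3 grip 50.7 F [-0.9, 0.7, -0.9]
  dp [18.2, -4.1, -0.9] ang [0.004, 0.001, 0.002]
19.5833 [0.6202 0.1169 0.0382]
```

View pics/w_o.png

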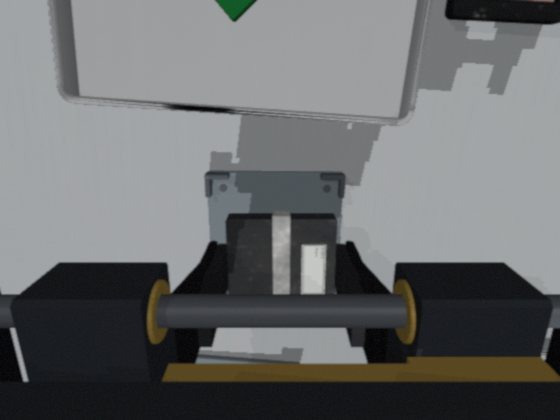

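>>> {"method": "carry_out", "body": {"commands": [{"hand": 40,"dp": [13,-3,-1],"angular": [0,0,0]},{"hand": 40,"dp": [12,0,0],"angular": [0,0,0]},{"hand": 40,"dp": [0,0,0],"angular": [0,0,0]}]}}

```text
clock: 19.88
position: [0.6139, 0.1179, 0.0107]
tcp_rot: [[-0.004, 0.998, 0.066], [-0.001, 0.066, -0.998], [-1.0, -0.004, 0.001]]
force: [-1.1, 0.2, -0.5]
gripper_width: 0.577
```

```bash
python3 go.py 616 117.5 7 -86.4
```

```text
now [613.9 117.9  10.7] psi -86.2 q [4.0, 26.0, 95.0, -0.0, 59.0, -0.0] n 1 ang 0.3 grip 50.2 F [-1.1, 0.2, -0.5]
  dp [3.7, 2.1, 0.6] ang [0.003, 0.001, 0.004]
```

>>> {"method": "carry_out", "body": {"commands": [{"hand": 40,"dp": [3,2,0.5],"angular": [0,0,0.003]},{"hand": 40,"dp": [0.3,0,0],"angular": [0,0,0]}]}}

```text
clock: 20.05
position: [0.6143, 0.1178, 0.0061]
tcp_rot: [[-0.003, 0.998, 0.067], [-0.001, 0.067, -0.998], [-1.0, -0.003, 0.001]]
force: [1.7, -0.1, 0.2]
gripper_width: 0.583
```

```bash
python3 go.py 616 117.5 7 -86.4
```

```text
now [614.3 117.8   6.1] psi -86.2 q [4.0, 26.0, 95.0, -0.0, 59.0, -0.0] n 1 ang 0.3 grip 50.7 F [1.7, -0.1, 0.2]
  dp [-0.9, 1.7, 0.4] ang [0.004, 0.001, 0.003]
```

>>> {"method": "carry_out", "body": {"commands": [{"hand": 64,"dp": [0,1,0],"angular": [0,0,0]},{"hand": 64,"dp": [0,0,0],"angular": [0,0,0]},{"hand": 64,"dp": [0,0,0],"angular": [0,0,0]},{"hand": 64,"dp": [0,0,0],"angular": [0,0,0]}]}}

```text
clock: 20.38
position: [0.6155, 0.118, 0.007]
tcp_rot: [[-0.002, 0.998, 0.067], [-0.001, 0.067, -0.998], [-1.0, -0.002, 0.001]]
force: [-0.5, 0.3, 1.0]
gripper_width: 0.718
```

>>> {"method": "carry_out", "body": {"commands": [{"hand": 64,"dp": [-20,0,0],"angular": [0,0,0]},{"hand": 64,"dp": [-30,0,0],"angular": [0,0,0]},{"hand": 87,"dp": [-35,0,0],"angular": [0,0,0]},{"hand": 87,"dp": [0,0,0],"angular": [0,0,0]}]}}

```text
clock: 20.72
position: [0.6133, 0.1179, 0.0925]
tcp_rot: [[-0.008, 0.998, 0.066], [-0.002, 0.066, -0.998], [-1.0, -0.008, 0.001]]
force: [2.0, -0.2, 1.1]
gripper_width: 0.816
```

```bash
python3 snap.py p die_pack,pack_nest; python3 go.py 420 233 80 -73.3
```

```text
die_pack [([259.0, 12.0], 0.88, 1537), ([285.0, 206.0], 0.84, 5299)]
pack_nest [([298.0, 169.0], 0.78, 5018)]
20.7167 [0.6133 0.1179 0.0925]
now [608.7 117.5  85.1] psi -86.2 q [4.0, 20.0, 94.0, -0.0, 67.0, -0.0] n 7 ang 12.9 grip 81.2 F [-0.1, -0.4, -0.8]
  dp [1.2, -25.8, -18.3] ang [-0.032, -0.0, 0.003]
  dp [1.1, -25.2, -19.1] ang [-0.032, -0.0, 0.003]
  dp [1.0, -24.6, -19.9] ang [-0.032, -0.0, 0.003]
  dp [1.0, -23.9, -20.7] ang [-0.032, -0.0, 0.003]
  dp [0.9, -23.2, -21.4] ang [-0.032, -0.0, 0.003]
  dp [0.9, -22.5, -22.1] ang [-0.032, -0.0, 0.003]
  dp [0.8, -21.8, -22.9] ang [-0.032, -0.0, 0.003]
```

View pics/w_p.png

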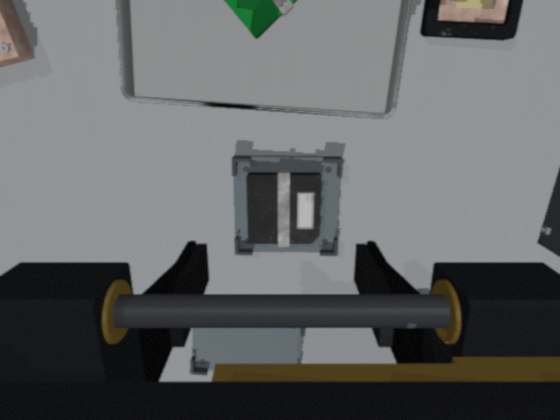

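>>> {"method": "carry_out", "body": {"commands": [{"hand": 87,"dp": [1,-26,-18],"angular": [-0.032,0,0.003]},{"hand": 87,"dp": [1,-25,-19],"angular": [-0.032,0,0.003]},{"hand": 87,"dp": [1,-25,-20],"angular": [-0.032,0,0.003]},{"hand": 87,"dp": [1,-24,-21],"angular": [-0.032,0,0.003]},{"hand": 87,"dp": [1,-23,-21],"angular": [-0.032,0,0.003]}]}}

```text
clock: 21.28
position: [0.4694, 0.1973, 0.074]
tcp_rot: [[-0.01, 0.975, 0.223], [-0.003, 0.223, -0.975], [-1.0, -0.01, 0.0]]
force: [-0.0, -0.3, 0.0]
gripper_width: 0.998
```

```bash
python3 go.py 420 233 80 -73.3;python3 snap.py q heater_insert; python3 - <<'E'
import fit,pickle
from h import *
c,s,o=pickle.load(open("pics/w_q.pkl","rb"))
for x in o["heater_insert"][:2]: print(x["point"],fit.fit([(c,x["pixels"])],fit.box(.038,.068,.016),(.42,.233,.29)))
E
```

```text
now [469.4 197.3  74. ] psi -77.1 q [14.0, 7.0, 111.0, -0.0, 63.0, 1.0] n 2 ang 3.9 grip 86.8 F [-0.0, -0.3, 0.0]
  dp [-2.8, -20.1, -22.9] ang [-0.033, 0.0, 0.005]
  dp [-2.9, -19.3, -23.6] ang [-0.033, 0.0, 0.005]
heater_insert [([213.0, 144.0], 0.7, 7455)]
21.2833 [0.4694 0.1973 0.074 ]
[212.8, 143.5] (array([0.42  , 0.2327]), np.float64(16.8), array([0.016]))
```

View pics/w_q.png

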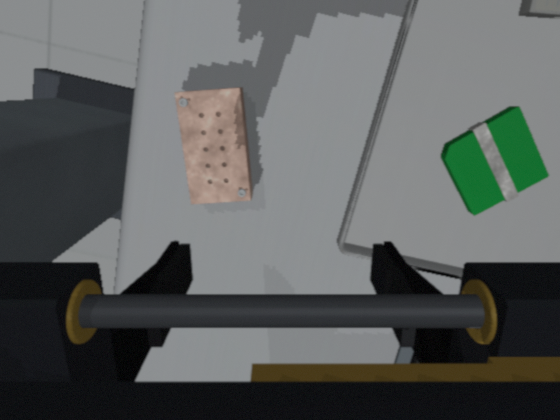

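>>> {"method": "carry_out", "body": {"commands": [{"hand": 65,"dp": [0,-20,-23],"angular": [-0.033,0,0.005]},{"hand": 65,"dp": [0,-19,-23],"angular": [-0.033,0,0.005]},{"hand": 65,"dp": [15,0,0],"angular": [0,0,0]},{"hand": 65,"dp": [15,0,0],"angular": [0,0,0]}]}}

```text
clock: 21.72
position: [0.4147, 0.2346, 0.0413]
tcp_rot: [[-0.004, 0.956, 0.292], [-0.001, 0.292, -0.956], [-1.0, -0.004, -0.0]]
force: [1.3, -0.5, 0.3]
gripper_width: 0.793
```

```bash
python3 go.py 420 233 4 -73.2
```

```text
now [414.7 234.6  41.3] psi -73.0 q [20.0, 5.0, 117.0, 0.0, 58.0, 3.0] n 2 ang 0.3 grip 69.0 F [1.3, -0.5, 0.3]
  dp [18.7, 2.4, 1.5] ang [0.002, -0.0, 0.002]
  dp [18.7, 2.3, 1.5] ang [0.002, -0.0, 0.002]
```

>>> {"method": "carry_out", "body": {"commands": [{"hand": 65,"dp": [15,1,1],"angular": [0,0,0.002]},{"hand": 65,"dp": [10,1,0],"angular": [0,0,0]},{"hand": 65,"dp": [0,0,0],"angular": [0,0,0]}]}}

```text
clock: 21.97
position: [0.4132, 0.2329, 0.0103]
tcp_rot: [[-0.01, 0.956, 0.293], [-0.003, 0.293, -0.956], [-1.0, -0.01, 0.0]]
force: [-0.5, -0.2, -0.3]
gripper_width: 0.752
```

```bash
python3 go.py 420 233 4 -73.2
```

```text
now [413.2 232.9  10.3] psi -73.0 q [20.0, 8.0, 118.0, 0.0, 54.0, 3.0] n 1 ang 0.6 grip 65.4 F [-0.5, -0.2, -0.3]
  dp [6.2, 6.5, 1.9] ang [0.004, 0.0, 0.01]
```

>>> {"method": "carry_out", "body": {"commands": [{"hand": 65,"dp": [4,6,2],"angular": [0,0,0.008]},{"hand": 65,"dp": [2,0,0],"angular": [0,0,0]},{"hand": 65,"dp": [0,0,0],"angular": [0,0,0]}]}}

```text
clock: 22.22
position: [0.4202, 0.2319, 0.0028]
tcp_rot: [[-0.004, 0.957, 0.291], [-0.002, 0.291, -0.957], [-1.0, -0.004, 0.001]]
force: [0.2, -0.3, 0.9]
gripper_width: 0.748
```

```bash
python3 go.py 420 233 4 -73.2
```

```text
now [420.2 231.9   2.8] psi -73.1 q [19.0, 10.0, 117.0, -0.0, 53.0, 3.0] n 1 ang 0.3 grip 65.1 F [0.2, -0.3, 0.9]
  dp [-1.2, 0.1, -1.1] ang [0.003, 0.001, 0.004]
```

>>> {"method": "carry_out", "body": {"commands": [{"hand": 28,"dp": [-1,0,-1],"angular": [0,0,0]},{"hand": 28,"dp": [0,0,0],"angular": [0,0,0]},{"hand": 28,"dp": [0,0,0],"angular": [0,0,0]},{"hand": 28,"dp": [0,0,0],"angular": [0,0,0]},{"hand": 28,"dp": [0,0,0],"angular": [0,0,0]}], "newtons": 40}}

```text
clock: 22.63
position: [0.4219, 0.2332, 0.0059]
tcp_rot: [[-0.001, 0.957, 0.29], [-0.001, 0.29, -0.957], [-1.0, -0.001, 0.0]]
force: [-2.0, -0.7, -1.3]
gripper_width: 0.459
```

>>> {"method": "carry_out", "body": {"commands": [{"hand": 28,"dp": [0,0,0],"angular": [0,0,0]},{"hand": 28,"dp": [0,0,0],"angular": [0,0,0]}]}}

```text
clock: 22.8
position: [0.4217, 0.2331, 0.0059]
tcp_rot: [[-0.001, 0.957, 0.291], [-0.001, 0.291, -0.957], [-1.0, -0.001, 0.001]]
force: [0.9, 0.3, -2.5]
gripper_width: 0.432
```

```bash
python3 go.py 420 233 4 -73.2
```

```text
now [421.7 233.1   5.9] psi -73.1 q [20.0, 9.0, 117.0, -0.0, 53.0, 3.0] n 1 ang 0.1 grip 37.6 F [0.9, 0.3, -2.5]
  dp [1.9, -1.7, -0.4] ang [0.002, 0.001, 0.001]
```

>>> {"method": "carry_out", "body": {"commands": [{"hand": 28,"dp": [0,0,0],"angular": [0,0,0]},{"hand": 28,"dp": [-15,0,0],"angular": [0,0,0]},{"hand": 28,"dp": [-25,0,0],"angular": [0,0,0]},{"hand": 28,"dp": [-25,0,0],"angular": [0,0,0]},{"hand": 28,"dp": [0,0,0],"angular": [0,0,0]}]}}

```text
clock: 23.22
position: [0.418, 0.2319, 0.0693]
tcp_rot: [[-0.009, 0.957, 0.291], [-0.004, 0.291, -0.957], [-1.0, -0.01, 0.001]]
force: [1.9, 1.1, -3.0]
gripper_width: 0.429
```

```bash
python3 snap.py r; python3 go.py 593.6 -0.5 65 -1.7 
```

```text
23.2167 [0.418  0.2319 0.0693]
now [416.7 231.4  67.1] psi -73.1 q [20.0, 3.0, 116.0, -0.0, 62.0, 3.0] n 11 ang 71.4 grip 37.3 F [-0.4, -0.4, -5.1]
  dp [0.1, 9.3, 24.8] ang [-0.113, -0.001, 0.001]
  dp [0.1, 6.4, 25.7] ang [-0.113, -0.001, 0.001]
  dp [0.1, 3.4, 26.3] ang [-0.113, -0.001, 0.001]
  dp [0.2, 0.4, 26.5] ang [-0.113, -0.001, 0.001]
  dp [0.2, -2.6, 26.4] ang [-0.113, -0.001, 0.001]
  dp [0.2, -5.5, 25.9] ang [-0.113, -0.001, 0.001]
  dp [0.2, -8.4, 25.1] ang [-0.113, -0.001, 0.001]
  dp [0.2, -11.2, 24.0] ang [-0.113, -0.001, 0.001]
  dp [0.2, -13.8, 22.6] ang [-0.113, -0.001, 0.001]
  dp [0.2, -16.3, 20.9] ang [-0.113, -0.001, 0.001]
  dp [0.2, -18.6, 18.9] ang [-0.113, -0.001, 0.001]
```

View pics/w_r.png

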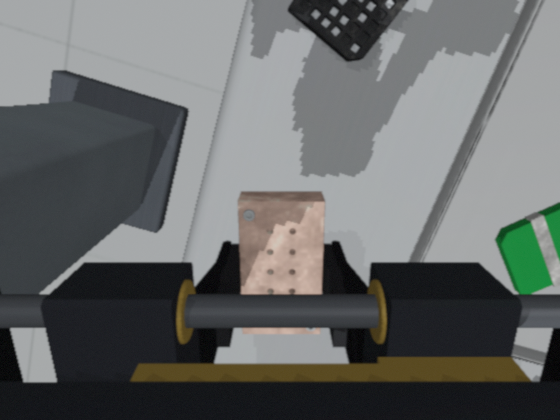

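>>> {"method": "carry_out", "body": {"commands": [{"hand": 28,"dp": [-1,9,25],"angular": [-0.113,0,0]},{"hand": 28,"dp": [-1,6,26],"angular": [-0.113,0,0]},{"hand": 28,"dp": [-1,3,26],"angular": [-0.113,0,0]},{"hand": 28,"dp": [-1,0,26],"angular": [-0.113,0,0]},{"hand": 28,"dp": [-1,-3,26],"angular": [-0.113,0,0]}]}}

```text
clock: 23.68
position: [0.4897, 0.1256, 0.0627]
tcp_rot: [[-0.022, 0.631, 0.776], [-0.004, 0.776, -0.631], [-1.0, -0.017, -0.015]]
force: [-0.8, 0.3, -2.8]
gripper_width: 0.43
```

```bash
python3 go.py 593.6 -0.5 65 -1.7 
```

```text
now [489.7 125.6  62.7] psi -39.1 q [6.0, 8.0, 112.0, -0.0, 62.0, -45.0] n 6 ang 37.4 grip 37.4 F [-0.8, 0.3, -2.8]
  dp [-0.7, -5.4, 26.7] ang [-0.109, -0.003, 0.002]
  dp [-0.6, -8.3, 25.9] ang [-0.109, -0.003, 0.002]
  dp [-0.5, -11.0, 24.9] ang [-0.109, -0.003, 0.002]
  dp [-0.5, -13.7, 23.6] ang [-0.109, -0.003, 0.002]
  dp [-0.4, -16.1, 21.9] ang [-0.109, -0.003, 0.002]
  dp [-0.4, -18.4, 20.0] ang [-0.109, -0.003, 0.002]
```

>>> {"method": "carry_out", "body": {"commands": [{"hand": 28,"dp": [-2,-5,27],"angular": [-0.109,-0.003,0.002]},{"hand": 28,"dp": [-2,-8,26],"angular": [-0.109,-0.003,0.002]},{"hand": 28,"dp": [-2,-11,25],"angular": [-0.109,-0.003,0.002]},{"hand": 28,"dp": [-2,-14,23],"angular": [-0.109,-0.003,0.002]},{"hand": 28,"dp": [-2,-16,20],"angular": [-0.109,-0.003,0.002]}]}}

```text
clock: 24.1
position: [0.5718, 0.0166, 0.0587]
tcp_rot: [[-0.02, 0.109, 0.994], [-0.0, 0.994, -0.109], [-1.0, -0.002, -0.02]]
force: [-0.7, 0.3, -2.9]
gripper_width: 0.435
```

```bash
python3 go.py 593.6 -0.5 60 -1.7 
```

```text
now [571.8  16.6  58.7] psi -6.2 q [-6.0, 16.0, 102.0, -0.0, 63.0, -90.0] n 1 ang 4.7 grip 37.8 F [-0.7, 0.3, -2.9]
  dp [-1.7, -14.7, 23.5] ang [-0.079, -0.02, 0.001]
```

>>> {"method": "carry_out", "body": {"commands": [{"hand": 28,"dp": [-2,-15,20],"angular": [-0.079,-0.02,0]},{"hand": 28,"dp": [0,0,0],"angular": [0,0,0]},{"hand": 28,"dp": [10,0,0],"angular": [0,0,0]},{"hand": 28,"dp": [0,0,0],"angular": [0,0,0]}]}}

```text
clock: 24.43
position: [0.5892, -0.0064, 0.0412]
tcp_rot: [[-0.007, 0.027, 1.0], [-0.002, 1.0, -0.027], [-1.0, -0.002, -0.007]]
force: [-1.8, 0.3, -3.8]
gripper_width: 0.43
```

```bash
python3 snap.py s; python3 go.py 593.6 -0.5 25 -1.7 
```

```text
24.4333 [ 0.5892 -0.0064  0.0412]
now [589.1  -6.   41.7] psi -1.6 q [-8.0, 19.0, 100.0, -0.0, 61.0, -97.0] n 1 ang 0.4 grip 37.5 F [-1.6, 0.0, -4.1]
  dp [16.7, 5.6, 4.5] ang [0.003, -0.007, 0.002]
```

View pics/w_s.png

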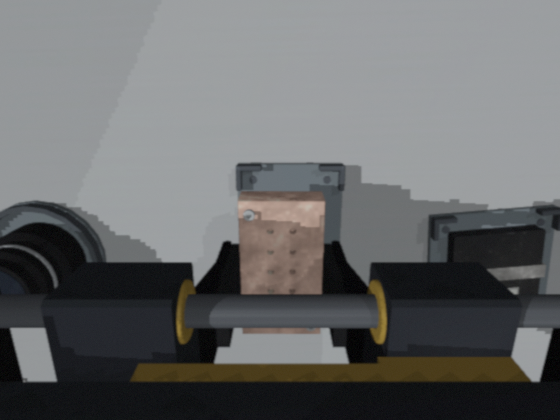

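>>> {"method": "carry_out", "body": {"commands": [{"hand": 28,"dp": [14,5.6,4.5],"angular": [0.003,-0.007,0]},{"hand": 28,"dp": [10,0,0],"angular": [0,0,0]},{"hand": 28,"dp": [0,0,0],"angular": [0,0,0]}]}}

```text
clock: 24.73
position: [0.5908, 0.002, 0.0144]
tcp_rot: [[-0.004, 0.03, 1.0], [-0.001, 1.0, -0.03], [-1.0, -0.001, -0.004]]
force: [-1.7, 1.1, -4.6]
gripper_width: 0.431
```

```bash
python3 go.py 593.6 -0.5 10.5 -1.7 
```

```text
now [590.8   2.   14.4] psi -1.7 q [-7.0, 22.0, 101.0, -0.0, 58.0, -96.0] n 1 ang 0.2 grip 37.5 F [-1.7, 1.1, -4.6]
  dp [3.9, -2.4, 2.9] ang [-0.0, -0.004, 0.001]
```

>>> {"method": "carry_out", "body": {"commands": [{"hand": 28,"dp": [3,-2.4,2.9],"angular": [0,-0.004,0]},{"hand": 28,"dp": [0.3,0,0],"angular": [0,0,0]}]}}

```text
clock: 24.9
position: [0.5924, 0.0006, 0.0101]
tcp_rot: [[-0.002, 0.028, 1.0], [-0.001, 1.0, -0.028], [-1.0, -0.001, -0.002]]
force: [0.1, -0.2, -3.3]
gripper_width: 0.426
```

```bash
python3 go.py 593.6 -0.5 10.5 -1.7 
```

```text
now [592.4   0.6  10.1] psi -1.6 q [-8.0, 22.0, 101.0, -0.0, 57.0, -96.0] n 1 ang 0.2 grip 37.1 F [0.1, -0.2, -3.3]
  dp [-0.4, -1.0, 1.2] ang [0.002, -0.002, 0.001]
```

>>> {"method": "carry_out", "body": {"commands": [{"hand": 54,"dp": [0,0,0],"angular": [0,0,0]},{"hand": 54,"dp": [0,0,0],"angular": [0,0,0]},{"hand": 54,"dp": [0,0,0],"angular": [0,0,0]},{"hand": 54,"dp": [0,0,0],"angular": [0,0,0]}]}}

```text
clock: 25.23
position: [0.595, 0.0004, 0.0135]
tcp_rot: [[0.003, 0.028, 1.0], [-0.002, 1.0, -0.028], [-1.0, -0.002, 0.003]]
force: [0.6, -0.7, 0.1]
gripper_width: 0.598
```

>>> {"method": "carry_out", "body": {"commands": [{"hand": 54,"dp": [-20,0,0],"angular": [0,0,0]},{"hand": 54,"dp": [-35,0,0],"angular": [0,0,0]},{"hand": 54,"dp": [-40,0,0],"angular": [0,0,0]},{"hand": 54,"dp": [-40,0,0],"angular": [0,0,0]},{"hand": 54,"dp": [-40,0,0],"angular": [0,0,0]}]}}

```text
clock: 25.65
position: [0.5881, 0.001, 0.1858]
tcp_rot: [[-0.014, 0.029, 0.999], [0.001, 1.0, -0.029], [-1.0, 0.0, -0.014]]
force: [0.4, 0.2, -0.3]
gripper_width: 0.617
```

>>> {"method": "carry_out", "body": {"commands": [{"hand": 87,"dp": [-20,0,25],"angular": [0,0,0]},{"hand": 87,"dp": [-20,0,25],"angular": [0,0,0]},{"hand": 87,"dp": [0,0,0],"angular": [0,0,0]},{"hand": 87,"dp": [0,0,0],"angular": [0,0,0]}]}}

```text
clock: 25.98
position: [0.646, -0.0014, 0.2453]
tcp_rot: [[0.011, 0.029, 1.0], [-0.003, 1.0, -0.029], [-1.0, -0.002, 0.011]]
force: [0.6, 0.1, -0.9]
gripper_width: 0.837
```

```bash
python3 snap.py t heater_insert,window_clamp,die_pack,objective,insert_nest,pack_nest,lens_nest,clamp_nest; python3 - <<'E'
from h import *
for n in("scene","side"): cv2.imwrite(f"pics/{n}_end.png",cams.grab_frame(n)[:,:,::-1])
E
```

```text
heater_insert [([279.0, 107.0], 0.62, 2509)]
window_clamp [([41.0, 134.0], 0.86, 4714)]
die_pack [([535.0, 99.0], 0.81, 2592), ([392.0, 126.0], 0.73, 2456)]
objective [([140.0, 123.0], 0.65, 1974)]
insert_nest [([266.0, 107.0], 0.96, 2296)]
pack_nest [([369.0, 135.0], 0.7, 2456)]
lens_nest [([157.0, 103.0], 0.78, 1766)]
clamp_nest [([50.0, 128.0], 0.66, 3381)]
25.9833 [ 0.646  -0.0014  0.2453]
```

View pics/w_t.png

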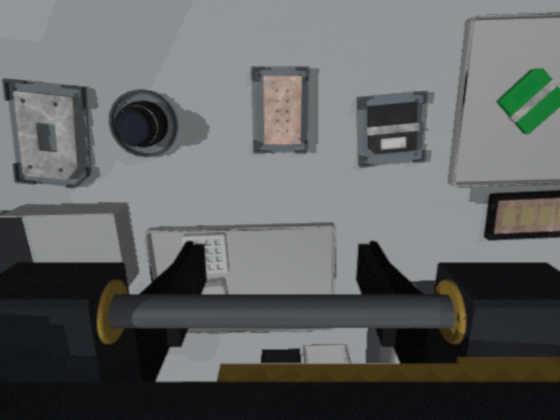

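View pics/scene_end.png

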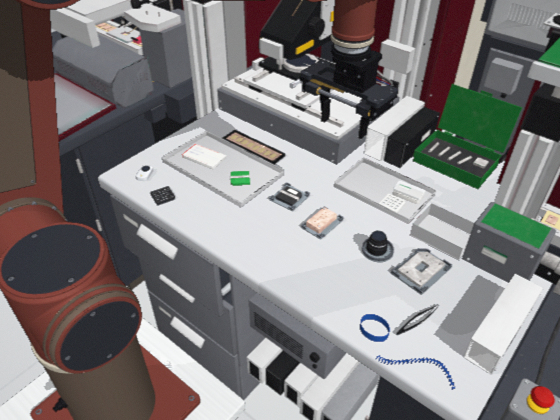

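```bash
python3 - <<'E'
import fit,pickle
from h import *
c,s,o=pickle.load(open("pics/w_t.pkl","rb"))
N={"heater_insert":(fit.box(.038,.068,.016),(.5936,-.0005),88.2),"window_clamp":(fit.box(.06,.09,.008,.014),(.6127,-.2509),82.5),"die_pack":(fit.box(.051,.051,.008),(.6162,.1176),3.6),"objective":(fit.cyl(.0235,.02),(.6027,-.1472),0)}
for n,(m,p,a) in N.items():
    q=proj(None,[[*p,.01]],c)[0];b=min(o[n],key=lambda x:np.linalg.norm(np.array(x["point"])-q))
    r=fit.fit([(c,b["pixels"])],m+[0,0,.004],(*p,np.radians(a)));print(n,r,"off mm",((r[0]-p)*1000).round(1),"dyaw",round(r[1]-a,1))
s=ctrl.observe();print(s["clock"],np.abs(s["joint_velocities"]).max())
print([ (x["point"],x["score"]) for x in spot_point("open_tray","scene")][:2])
E
```

```text
heater_insert (array([0.592, 0.002]), np.float64(89.0), array([0.033])) off mm [-1.6  2.5] dyaw 0.8
window_clamp (array([ 0.6134, -0.2498]), np.float64(82.8), array([0.094])) off mm [0.7 1.1] dyaw 0.3
die_pack (array([0.6148, 0.1182]), np.float64(3.4), array([0.037])) off mm [-1.4  0.6] dyaw -0.2
objective (array([ 0.6023, -0.1451]), np.float64(0.0), array([0.048])) off mm [-0.4  2.1] dyaw 0.0
26.5333 0.429186048254319
[([163.7, 195.2], 0.66)]
```

All four parts measure within 4 mm of their nest centres, the yaw errors are under 1°, and the tray hasn't moved. I'm handing the job in.

```bash
python3 -c "
from workcell import ticket
print(ticket.sign_off())"
```

```text
the job is handed in; nothing more can be done
None
```

I put the window-clamp plate, objective, closed die pack and heater insert each flat or upright in its own nest, then handed the job in at about 26.5 s of the 104 s allowed. The hand-in reports no verdict.

| Part | Distance from nest centre | Angle error |
|---|---|---|
| Heater insert | about 3 mm | under 1° |
| Window-clamp plate | about 1.3 mm | under 1° |
| Die pack | about 1.5 mm | under 1° |
| Objective | about 2 mm | does not matter |

- **How measured:** these come from one last wrist picture with the gripper clear of everything. It assumes each part rests 4 mm up on its plate; I did not measure the final heights from a second view.
- **Bevelled corner:** the pictures show the plate's bevelled corner in the nest's bevelled corner.
- **Left alone:** the open die tray still shows at its starting pixel, and I did not touch the green look-alike.
- **What went wrong:** the first grip on the clamp plate was too high, so I opened, lowered and gripped it again before lifting. The network found the die pack in the scene camera only poorly, so I used the wrist views for it. No other check failed.

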